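# Drive a seized hinge pin out with a drift

### The arm

A 6-joint arm with a two-finger parallel gripper is mounted at the origin on the work surface. World frame = base frame: x ahead of the robot, y to its left, z up, the work surface at z = 0. Lengths are in m, angles in rad, forces in N, time in s.
With the tool pointing down it reaches from about 0.35 to 0.975 m from the base axis. Payload 4.9 kg.
Tool frame: the origin (TCP) lies midway between the tips of the shut fingers; the grasp point (between the pads) lies 19 mm behind it (manip.pinch_z is the x of the grasp point in the tool frame, in m); x points along the fingers, y is the direction in which the jaws open and shut, and the axes are right-handed (so a half turn about x gives the same grasp; the last joint's range is limited). The gripper opens to 85 mm and grips with 20 to 120 N. Pads are 22 mm wide; open, the fingers measure 114 mm over their backs; the gripper's body (76 mm by 85 mm) begins 54 mm behind the grasp point. The pads swing forward as they close: fully open they stand 13 mm farther back than shut.
Start: joints at [-1.337, 0.053, 1.613, -0, 1.476, -0.119], TCP at [0.216, -0.586, 0.231] pointing down, gripper open.
Joint ranges: [-3.01, 3.01], [-1.01, 2.22], [0.06, 2.58], [-1.02, 4.17], [0.09, 2.62], [-3.14, 3.14]. Speed limits (rad/s): [2.57, 2.57, 3.14, 3.14, 3.14, 3.14].

### API

Orientations are given as a unit quaternion [w, x, y, z].
In Python, from plant import sensors, cams, workorder, manip gives the robot as it stands.
- The arm moves only by the tool drive_tool, never from a script. Its argument "series" is a list of rows, each an object of numbers: "x", "y", "z": the shift along the tool's x, y, z in units of 25 mm (1.0 is 25 mm); "ax", "ay", "az": the turn, a rotation vector about the tool's x, y, z in units of 5 degrees (1.0 is 5 degrees). A call has 1 to 5 rows; each row is the pose to reach, as a shift and turn from the pose commanded when the call began, along the tool's axes at that moment; what a row does not reach only later rows make up. A row lasts 1/12 s, in which the tool goes at most 41.7 mm and 7.16 degrees, less where a joint would pass 70% of its speed; a pose out of reach is approached as far as the arm can. A call with a gripper value outside its range is refused whole. "hand" is the opening, from 0 (shut) to 1 (fully open), set as the call begins (left out, the last holds). The fingers move at their own pace and stop on an object; the grip force is fixed at half the most. Time passes only in rows, so rows that repeat a pose let the fingers close. It gives the time, the measured TCP pose, the force and the opening at its end, in the units of the state.
- sensors.state(): the state, without advancing time (a new reading comes with each control period).
- cams.grab_frame(name): name is "scene" or "top" or "wrist"; returns a dict with "img" (420x560x3 uint8, blue, green, red), "camera_matrix" (3x3 intrinsics, pixels), "k1" (the pictures are not rectified: a ray, as slopes to the right and down, at radius r is drawn at 1 + k1 r^2 times it, then the intrinsics apply), "cam_to_world" (4x4, takes a point from camera to world coordinates). Camera axes: x right, y down, z forward; pixel columns grow to the right and rows downward; lengths in m; the calibration is good to about 2 mm. A picture is of the moment at which its call begins. There is no depth.
- workorder.job_done(): hands the job in, once; it reports no verdict.
The state is a dict: "time": time; "joint_pos": joint angles; "joint_vel": joint speeds; "joint_efforts": joint torques, N m; "tool_pos": TCP position; "tool_rot": TCP orientation; "contact_force": force on the tool from outside, world axes, zero at the start; "ft_torque": the same for the moment, N m; "gripper_width": opening from 0.0 (shut) to 1.0 (fully open).
Only numpy, scipy, OpenCV 4.12 (cv2) and the standard library are available. Lean on these libraries where they do the work, as an engineer would, in place of code of your own. Each camera call takes 0.05 s, during which the arm holds its last target.

### The job

The pin of the gate hinge clamped on the counter is seized: its head is underneath and its blind end sits just inside the top of the barrel. Take the slim drift (thinner grip) from the wooden stand, feel for the bore with it, and push the pin down from above, gently and steadily, until it has moved about 25 mm out below; then put the drift back, nose down and fully seated, in the stand's empty hole and let go. Never press hard on the hinge, and leave the thick drift, the bin, the can and the hammer where they are.

Things in the scene. Friction and masses are not known exactly. Their poses are not given: they have to be found in the camera images.
- fixture: Blue fixed clamping fixture, origin on the counter under the nominal bore. In its own axes the 110 mm wide, 12 mm thick base reaches x -50 to +140 mm; the jaws stand at x 39 to 97 mm, 102 mm high, screw handle out to y 49 mm. They hold the hinge's leaf; the barrel stands free in front, its underside 65 mm up.
- bore_nominal (a point): Nominal centre of the hinge barrel's flat top, 109 mm above the counter. The hinge was clamped by hand: the true vertical bore lies up to 5.5 mm off in the fixture's x and up to 5.5 mm in y, unmeasured; the height is exact. Steel barrel 30 mm across, 44 mm tall, straight bore 11 mm across, no chamfer. Over 30 N on barrel or pin bends it: meet it at 12 mm/s or less.
- pin (a joint): How far the seized pin has been driven down, in m (0 to 0.034 at its hard stop; starts between 0 and 0.004). The 10 mm steel pin's blind upper end lies 4 mm below the barrel's top at 0, and goes down with the value; its 16 mm head is underneath, with free space below it. It needs about 9 N to move plus 1.2 N for each 10 mm/s, and stays where it is left.
- drift_mid (a point): Centre, half-way up, of the slim drift, the one with the thinner grip: 130 mm long, about 200 g, standing nose down in one of the stand's holes. Lower 45 mm: flat-ended steel nose 8 mm across; above it a black round grip 22 mm across, 85 mm long. z points from nose to top; the nose end is 65 mm below this point, the shoulder 20 mm below it.
- fat_drift_mid (a point): Centre of the thick drift in the other hole: the same lengths, but its grip is 32 mm across; its nose, 12 mm across, does not enter the hinge. Not to be moved.
- stand_hole0 (a point): Centre of the mouth of one hole of the fixed plywood stand (160 mm long along its y, 70 mm wide along its x, 60 mm high). Hole 16 mm across, 52 mm deep, mouth at the stand's top, 60 mm above the counter. The drift seats with its shoulder on the stand's top, its centre 20 mm above this point.
- stand_hole1 (a point): The same for the stand's other hole, 90 mm from the first along the stand's y.
- bin: Small green open bin with brass fittings, 100 x 75 x 50 mm, origin under its centre. Leave alone.
- can: Grey spray-size can, 52 mm across, 100 mm tall, origin under its centre. Leave alone.
- hammer: Hammer, 260 mm long, lying on the counter. Leave alone.
Mind the look-alikes: they are no part of the job. There is more than one size of the part that bears stand_hole0; the job needs the largest. What is shaped like the part that bears drift_mid but yellow is not meant.

How it is judged:
By the outcome, as a careful person would: the job done as asked, in the order asked, and still so for the second after the job is handed in, with the robot touching nothing.
It also fails if it takes over 72 s, if anything falls off the work surface, if the arm or the gripper's body presses on something with over 40 N, if the wrist force passes 120 N, or if a joint passes its speed limit or range.

## Working session

There is one attempt and no reset: what is moved stays moved. The work goes in short steps, Python scripts to look and compute and a tool call to move; the robot and the scene stay as the last step left them, time stands still between calls to the robot, and variables do not carry over. Pictures are saved under pics/ and viewed, and the job is handed in when it is done.

Besides the shell and the picture viewer there is one more tool, called after "Emit:" as name([rows], argument=value, ...), one row to a line, values as JSON. drive_tool: Moves the arm, as the interface text tells. Its arguments: {"type":"object","properties":{"series":{"type":"array","items":{"type":"object","properties":{"x":{"type":"number"},"y":{"type":"number"},"z":{"type":"number"},"ax":{"type":"number"},"ay":{"type":"number"},"az":{"type":"number"}}}},"hand":{"type":"number"}},"required":["series"]}

```bash
ls -la; mkdir -p pics
python3 - <<'E'
from plant import sensors, cams, workorder, manip
import cv2
print(sensors.state()); print(manip.pinch_z, dir(manip))
for n in ["scene","top","wrist"]:
    f=cams.grab_frame(n); cv2.imwrite(f"pics/{n}0.png",f["img"]); print(n,f["camera_matrix"],f["k1"],f["cam_to_world"])
E
```

```text
total 12
drwxr-xr-x  3 agent agent 4096 Dec  7 05:36 .
drwxr-xr-x 23 root  root  4096 Dec  7 05:36 ..
drwxr-xr-x  2 agent agent 4096 Dec  7 05:36 pics
{'time': 0.0, 'joint_pos': array([-1.33698029e+00,  5.33778972e-02,  1.61430157e+00, -1.36274834e-05,
        1.47601652e+00, -1.19001963e-01]), 'joint_vel': array([-0.00273383,  0.00065367,  0.00050619, -0.00083331,  0.00148099,
       -0.00101214]), 'joint_efforts': array([-8.74865127e-04, -3.93673074e+01, -3.70179605e+01, -1.27654339e-04,
        7.01777419e-03,  1.05263015e-05]), 'tool_pos': array([ 0.21581304, -0.58588459,  0.23004547]), 'tool_rot': array([-0.12335226, -0.69608474, -0.12483654,  0.69617964]), 'contact_force': array([-0.36128825,  0.17478626,  0.41505185]), 'ft_torque': array([ 0.03556728,  0.00290677, -0.02812069]), 'gripper_width': 0.9964259503113898}
-0.0187 ['IKError', '__class__', '__delattr__', '__dict__', '__dir__', '__doc__', '__eq__', '__format__', '__ge__', '__getattribute__', '__getstate__', '__gt__', '__hash__', '__init__', '__init_subclass__', '__le__', '__lt__', '__module__', '__ne__', '__new__', '__r
[... 499 characters left out ...]
007   0.         281.75070753]
 [  0.         475.48192007 208.37780381]
 [  0.           0.           1.        ]] -0.06990307638603371 [[-0.01400829 -0.99750844  0.0691425   0.48919109]
 [-0.99982164  0.01484966  0.0116696   0.06478432]
 [-0.01266727 -0.06896669 -0.99753854  0.98554906]
 [ 0.          0.          0.          1.        ]]
wrist [[315.66284164   0.         277.97059698]
 [  0.         315.66284164 203.10047584]
 [  0.           0.           1.        ]] 0.013797915993582842 [[ 0.344352   -0.90639049 -0.24469978  0.2773603 ]
 [-0.93883906 -0.33292379 -0.08799418 -0.56435598]
 [-0.00170929  0.26003468 -0.96559777  0.37240688]
 [ 0.          0.          0.          1.        ]]
```

View pics/scene0.png

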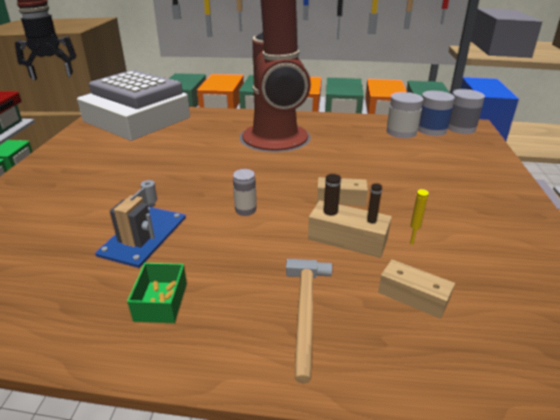

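View pics/top0.png

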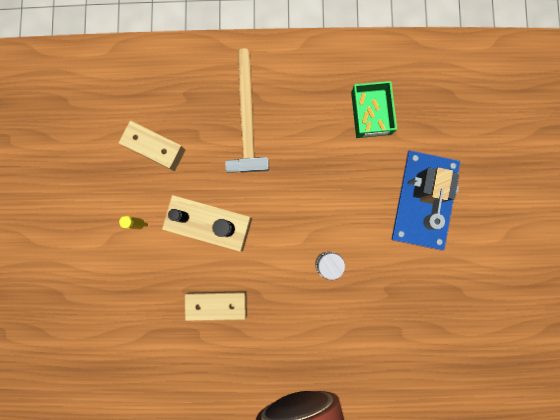

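View pics/wrist0.png

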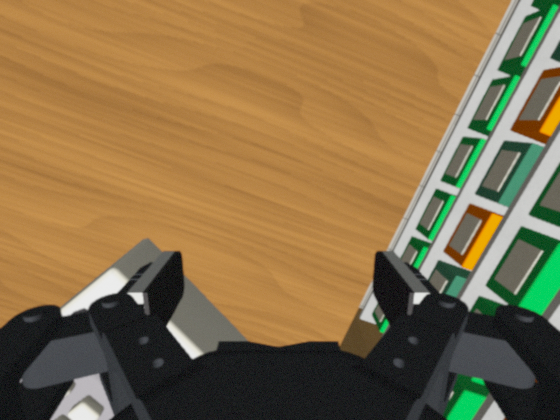

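The largest stand, at top (206,222), holds both drifts: the slim one at about (176,215) and the thick one at about (223,228). The two smaller stands at (152,145) and (215,306) are decoys, and so is the yellow drift at (126,222). The hinge barrel is at top (437,221). I'll check these in enlarged crops.

```bash
cat > h.py <<'E'
import numpy as np, cv2
from scipy.spatial.transform import Rotation as R
from plant import sensors, cams, workorder, manip
def ray(f,u,v):
    K=f["camera_matrix"];k=f["k1"]
    p=cv2.undistortPoints(np.array([[[u,v]]],float),K,np.array([k,0,0,0.]))[0,0]
    T=f["cam_to_world"];return T[:3,3],T[:3,:3]@np.array([p[0],p[1],1])
def atz(f,u,v,z):
    o,d=ray(f,u,v);return o+d*(z-o[2])/d[2]
def proj(f,P):
    P=np.atleast_2d(P);T=f["cam_to_world"];c=(P-T[:3,3])@T[:3,:3]
    return cv2.projectPoints(c.reshape(-1,1,3),np.zeros(3),np.zeros(3),f["camera_matrix"],np.array([f["k1"],0,0,0.]))[0][:,0]
def tri(fs,ps):
    A=np.zeros((3,3));b=np.zeros(3)
    for f,p in zip(fs,ps):
        o,d=ray(f,*p);d=d/np.linalg.norm(d);M=np.eye(3)-np.outer(d,d);A+=M;b+=M@o
    return np.linalg.solve(A,b)
def pose():
    s=sensors.state();q=s["tool_rot"];return s,s["tool_pos"],R.from_quat([q[1],q[2],q[3],q[0]]).as_matrix()
def crop(f,name,u0,v0,w,h,s):
    cv2.imwrite(f"pics/{name}.png",cv2.resize(f["img"][v0:v0+h,u0:u0+w],None,fx=s,fy=s,interpolation=cv2.INTER_CUBIC))
E
cat > crops.py <<'E'
from h import *
t=cams.grab_frame("top");s=cams.grab_frame("scene")
crop(t,"c_t1",155,185,105,75,7); crop(t,"c_t2",385,145,80,110,5); crop(s,"c_s1",300,165,100,90,6); crop(s,"c_s2",95,170,100,95,6)
E
python3 crops.py
```

```text
(no output)
```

View pics/c_t1.png

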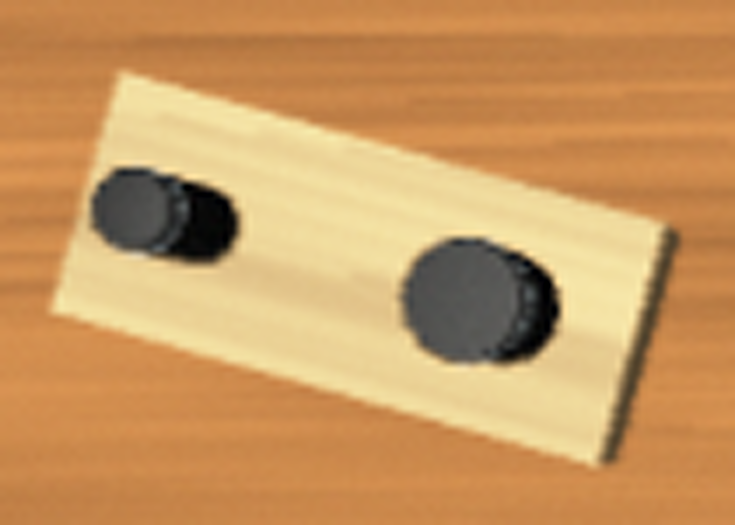

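View pics/c_t2.png

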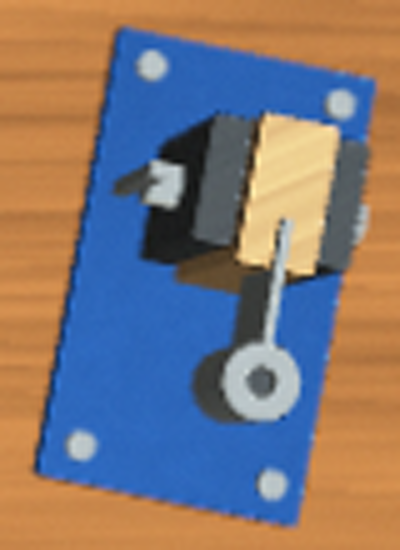

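View pics/c_s1.png

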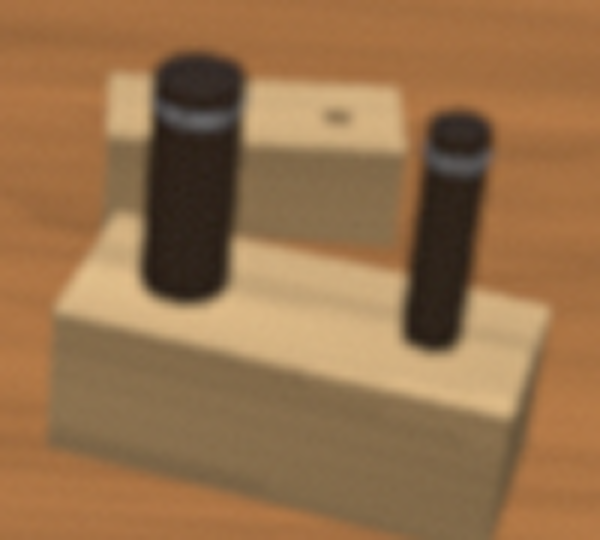

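View pics/c_s2.png

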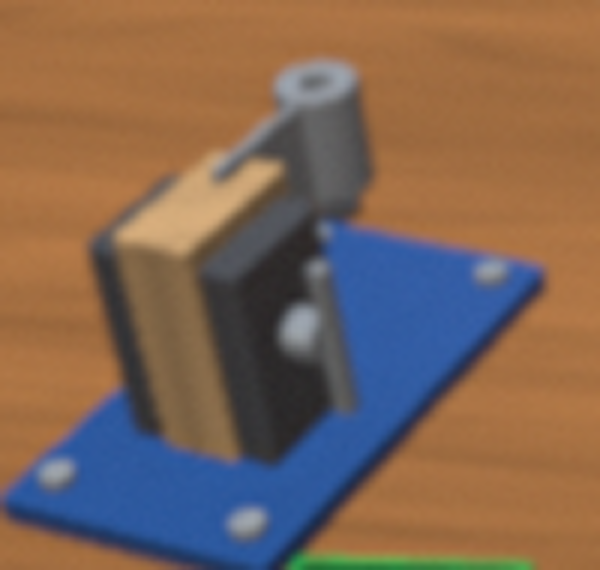

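The crops confirm it: slim drift grip top at top (174.3,214.7), thick at (221.4,227.9), barrel ring at (437.4,221.2). Next I'll convert these to world positions, using both cameras.

```bash
cat > m.py <<'E'
from h import *
np.set_printoptions(precision=4,suppress=True)
t=cams.grab_frame("top");s=cams.grab_frame("scene")
sl=(155+135/7-.4,185+208/7-.4);fa=(155+466/7-.4,185+300/7-.4);ba=(385+262/5-.4,145+381/5-.4)
ss=(300+460/6-.4,165+132/6-.4);sf=(300+200/6-.4,165+78/6-.4);sb=(95+317/6-.4,170+82/6-.4)
for n,a,b,z in [("slim",sl,ss,.145),("fat",fa,sf,.145),("barrel",ba,sb,.109)]:
    print(n,atz(t,*a,z),atz(s,*b,z),tri([t,s],[a,b]))
c=[atz(t,155+u/7-.4,185+v/7-.4,.06) for u,v in [(118,70),(672,228),(605,465),(52,312)]]
print("stand corners",np.array(c),"ctr",np.mean(c,0))
print([np.linalg.norm(c[i]-c[(i+1)%4]) for i in range(4)])
b=[atz(t,385+u/5-.4,145+v/5-.4,.012) for u,v in [(120,27),(375,80),(298,525),(37,472)]]
print("base",np.array(b),[np.linalg.norm(b[i]-b[(i+1)%4]) for i in range(4)])
E
python3 m.py
```

```text
slim [0.5397 0.267  0.145 ] [0.5439 0.2697 0.145 ] [0.5399 0.269  0.1424]
fat [0.5152 0.1825 0.145 ] [0.5181 0.1854 0.145 ] [0.5152 0.1841 0.1432]
barrel [ 0.5226 -0.212   0.109 ] [ 0.524  -0.2097  0.109 ] [ 0.5224 -0.2114  0.1082]
stand corners [[0.5838 0.2924 0.06  ]
 [0.5371 0.1366 0.06  ]
 [0.4714 0.1559 0.06  ]
 [0.516  0.3109 0.06  ]] ctr [0.5271 0.224  0.06  ]
[np.float64(0.1625814336324492), np.float64(0.06838804455094165), np.float64(0.16127335204433432), np.float64(0.07028369965496233)]
base [[ 0.6742 -0.1888  0.012 ]
 [ 0.6507 -0.295   0.012 ]
 [ 0.467  -0.2556  0.012 ]
 [ 0.4905 -0.1485  0.012 ]] [np.float64(0.10875715829617576), np.float64(0.18789603154145354), np.float64(0.10962997701201126), np.float64(0.1880653045629916)]
```

```bash
cat > g.py <<'E'
from h import *
np.set_printoptions(precision=3,suppress=True)
import sys
# usage g.py x y z yawdeg  : target TCP position, tool y axis world azimuth
def go(P,yaw):
    s,p,M=pose()
    x=np.array([0,0,-1.]);a=np.radians(yaw);y=np.array([np.cos(a),np.sin(a),0]);T=np.column_stack([x,y,np.cross(x,y)])
    d=M.T@(np.array(P)-p)/.025; rv=R.from_matrix(M.T@T).as_rotvec(degrees=True)/5
    print("t",s["time"],"pos",p*1e3,"yaw",np.degrees(np.arctan2(M[1,1],M[0,1])),"q",s["joint_pos"],"F",s["contact_force"],"w",s["gripper_width"])
    print("x-axis",M[:,0]);print("shift units",d,"turn units",rv)
if __name__=="__main__": go([float(v) for v in sys.argv[1:4]],float(sys.argv[4]))
E
python3 g.py .540 .268 .25 -16; python3 g.py .540 .268 .25 164
```

```text
t 0.35 pos [ 215.92  -586.375  231.018] yaw -69.78703694393498 q [-1.337  0.053  1.613  0.     1.476 -0.119] F [ 0.469 -0.022  1.023] w 0.9980302521470756
x-axis [-0.  0. -1.]
shift units [ -0.746 -27.592 -23.973] turn units [-10.757  -0.003   0.004]
t 0.35 pos [ 215.92  -586.375  231.018] yaw -69.78703694393498 q [-1.337  0.053  1.613  0.     1.476 -0.119] F [ 0.469 -0.022  1.023] w 0.9980302521470756
x-axis [-0.  0. -1.]
shift units [ -0.746 -27.592 -23.973] turn units [25.243  0.005  0.004]
```

Emit:
drive_tool([
  {"x":-0.7,"y":-27.6,"z":-24},
  {"x":-0.7,"y":-27.6,"z":-24},
  {"x":-0.7,"y":-27.6,"z":-24},
  {"x":-0.7,"y":-27.6,"z":-24},
  {"x":-0.7,"y":-27.6,"z":-24},
])

```text
schema error: expected keys x, y, z, ax, ay, az
```

Emit:
drive_tool([
  {"y":-21,"z":-18.3},
  {"y":-21,"z":-18.3},
  {"y":-21,"z":-18.3},
  {"y":-21,"z":-18.3},
  {"y":-21,"z":-18.3},
])

```text
schema error: expected keys x, y, z, ax, ay, az
```

Emit:
drive_tool([
  {"y":-15,"z":-13},
  {"y":-15,"z":-13},
  {"y":-15,"z":-13},
  {"y":-15,"z":-13},
  {"y":-15,"z":-13},
])

```text
schema error: expected keys x, y, z, ax, ay, az
```

All six keys are required in every row.

Emit:
drive_tool([
  {"x":-0.7,"y":-27.6,"z":-24,"ax":0,"ay":0,"az":0},
  {"x":-0.7,"y":-27.6,"z":-24,"ax":0,"ay":0,"az":0},
  {"x":-0.7,"y":-27.6,"z":-24,"ax":0,"ay":0,"az":0},
  {"x":-0.7,"y":-27.6,"z":-24,"ax":0,"ay":0,"az":0},
  {"x":-0.7,"y":-27.6,"z":-24,"ax":0,"ay":0,"az":0},
])

```text
time: 0.77
tool_pos: [0.2902, -0.39, 0.2352]
tool_rot: [0.124, 0.696, 0.124, -0.696]
contact_force: [1.4, -0.3, 0.9]
gripper_width: 0.997
```

Emit:
drive_tool([
  {"x":-0.5,"y":-21,"z":-18.3,"ax":0,"ay":0,"az":0},
  {"x":-0.5,"y":-21,"z":-18.3,"ax":0,"ay":0,"az":0},
  {"x":-0.5,"y":-21,"z":-18.3,"ax":0,"ay":0,"az":0},
  {"x":-0.5,"y":-21,"z":-18.3,"ax":0,"ay":0,"az":0},
  {"x":-0.5,"y":-21,"z":-18.3,"ax":0,"ay":0,"az":0},
])

```text
time: 1.18
tool_pos: [0.3642, -0.1953, 0.2393]
tool_rot: [0.124, 0.697, 0.123, -0.696]
contact_force: [0.4, 0.2, 0.3]
gripper_width: 0.996
```

Emit:
drive_tool([
  {"x":-0.4,"y":-14.7,"z":-12.8,"ax":0,"ay":0,"az":0},
  {"x":-0.4,"y":-14.7,"z":-12.8,"ax":0,"ay":0,"az":0},
  {"x":-0.4,"y":-14.7,"z":-12.8,"ax":0,"ay":0,"az":0},
  {"x":-0.4,"y":-14.7,"z":-12.8,"ax":0,"ay":0,"az":0},
  {"x":-0.4,"y":-14.7,"z":-12.8,"ax":0,"ay":0,"az":0},
])

```text
time: 1.6
tool_pos: [0.4384, -0.0003, 0.2438]
tool_rot: [0.124, 0.697, 0.124, -0.696]
contact_force: [1.7, -0.6, 0.8]
gripper_width: 1.002
```

```bash
python3 g.py .540 .268 .25 -16
```

```text
t 1.6 pos [438.412  -0.286 243.784] yaw -69.77589845257084 q [-0.171 -0.428  2.01  -0.     1.558  1.047] F [ 1.748 -0.567  0.773] w 1.0015169667917192
x-axis [ 0.001 -0.    -1.   ]
shift units [-0.247 -8.665 -7.523] turn units [-10.755  -0.009  -0.016]
```

Emit:
drive_tool([
  {"x":-0.3,"y":-8.7,"z":-7.5,"ax":-10.75,"ay":0,"az":0},
  {"x":-0.3,"y":-8.7,"z":-7.5,"ax":-10.75,"ay":0,"az":0},
  {"x":-0.3,"y":-8.7,"z":-7.5,"ax":-10.75,"ay":0,"az":0},
  {"x":-0.3,"y":-8.7,"z":-7.5,"ax":-10.75,"ay":0,"az":0},
  {"x":-0.3,"y":-8.7,"z":-7.5,"ax":-10.75,"ay":0,"az":0},
])

```text
time: 2.02
tool_pos: [0.5115, 0.1949, 0.249]
tool_rot: [0.334, 0.623, 0.334, -0.623]
contact_force: [0.2, -0.4, 0.4]
gripper_width: 1.001
```

```bash
python3 g.py .540 .268 .25 -16
```

```text
t 2.0167 pos [511.533 194.927 248.952] yaw -33.583122207004344 q [ 0.228 -0.144  1.773 -0.     1.511  0.814] F [ 0.212 -0.376  0.405] w 1.0011514540223154
x-axis [ 0.001 -0.    -1.   ]
shift units [-0.041 -0.668 -3.065] turn units [-3.517 -0.003 -0.007]
```

Emit:
drive_tool([
  {"x":0,"y":-0.67,"z":-3.07,"ax":-3.5,"ay":0,"az":0},
  {"x":0,"y":-0.67,"z":-3.07,"ax":-3.5,"ay":0,"az":0},
  {"x":0,"y":-0.67,"z":-3.07,"ax":-3.5,"ay":0,"az":0},
])

```text
time: 2.27
tool_pos: [0.541, 0.2707, 0.2477]
tool_rot: [0.425, 0.565, 0.427, -0.564]
contact_force: [-1.3, -0.8, -0.8]
gripper_width: 1.001
```

```bash
python3 g.py .540 .268 .25 -16
python3 - <<'E'
from h import *
f=cams.grab_frame("wrist");cv2.imwrite("pics/w1.png",f["img"])
for P in [(.54,.268,.145),(.54,.268,.06),(.5152,.1825,.145)]: print(P,proj(f,P))
E
```

```text
t 2.2667 pos [541.031 270.731 247.667] yaw -15.901269483578371 q [ 0.34  -0.004  1.643  0.002  1.502  0.617] F [-1.267 -0.849 -0.824] w 1.000922825400099
x-axis [-0.001  0.002 -1.   ]
shift units [-0.093 -0.01   0.116] turn units [ 0.02  -0.018  0.015]
(0.54, 0.268, 0.145) [[277.83969264 205.36771788]]
(0.54, 0.268, 0.06) [[277.92078287 184.14013369]]
(0.5152, 0.1825, 0.145) [[277.49346073 303.21883781]]
```

View pics/w1.png

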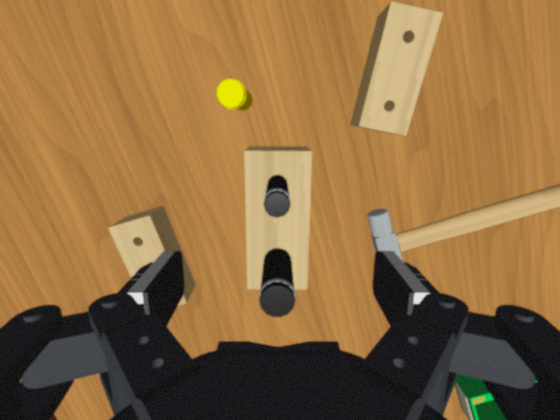

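The wrist picture shows the slim drift's top at about (277,203), the thick one at (277,297), and the stand lined up with the view. I'll cross-check against a still frame.

Run:
```python
from h import *
np.set_printoptions(precision=4,suppress=True)
f=cams.grab_frame("wrist");crop(f,"w2",215,135,120,190,3.1)
print(f["cam_to_world"][:3,3], pose()[1])
for uv in [(277,203.5),(277,296.5)]: print(atz(f,*uv,.145))
for uv in [(245,150),(312,151),(310,290),(247,289)]: print(atz(f,*uv,.06))
```

```text
[0.5584 0.3309 0.39  ] [0.5402 0.2669 0.248 ]
[0.5391 0.2671 0.145 ]
[0.5158 0.1863 0.145 ]
[0.5165 0.3093 0.06  ]
[0.5829 0.2891 0.06  ]
[0.5404 0.1337 0.06  ]
[0.47   0.1553 0.06  ]
```

View pics/w2.png

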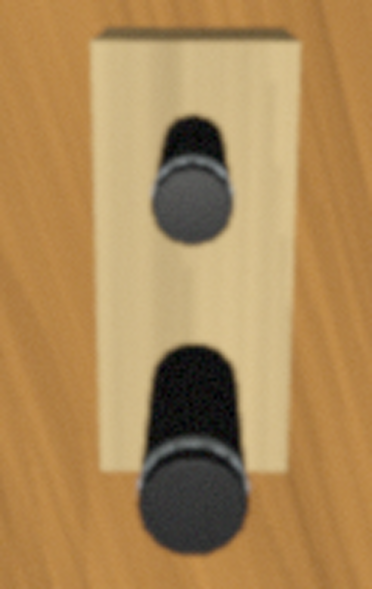

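Emit:
drive_tool([
  {"x":1.5,"y":0,"z":0,"ax":0,"ay":0,"az":0},
  {"x":3,"y":0,"z":0,"ax":0,"ay":0,"az":0},
  {"x":4.5,"y":0,"z":0,"ax":0,"ay":0,"az":0},
  {"x":5.8,"y":0,"z":0,"ax":0,"ay":0,"az":0},
  {"x":6.5,"y":0,"z":0,"ax":0,"ay":0,"az":0},
])

```text
time: 2.78
tool_pos: [0.5373, 0.2634, 0.0815]
tool_rot: [-0.422, -0.565, -0.423, 0.569]
contact_force: [-0.3, 0.2, -1.2]
gripper_width: 1.0
```

Emit:
drive_tool([
  {"x":0,"y":0,"z":0,"ax":0,"ay":0,"az":0},
])

```text
time: 2.87
tool_pos: [0.5363, 0.2631, 0.0806]
tool_rot: [-0.421, -0.564, -0.423, 0.571]
contact_force: [-0.1, 0.9, -0.8]
gripper_width: 1.0
```

```bash
python3 g.py .5397 .267 .084 -16
python3 - <<'E'
from h import *
f=cams.grab_frame("wrist");cv2.imwrite("pics/w3.png",f["img"])
E
```

```text
t 2.8667 pos [536.293 263.096  80.574] yaw -16.650713622889324 q [ 0.332  0.133  1.791 -0.     1.228  0.622] F [-0.125  0.88  -0.753] w 0.9999244082126729
x-axis [-0.01  -0.004 -1.   ]
shift units [-0.139  0.085 -0.188] turn units [-0.13   0.069  0.094]
```

View pics/w3.png

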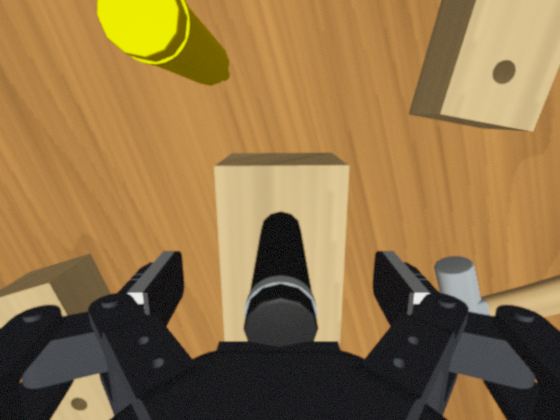

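The wrist picture shows the slim drift between the fingers, with its top at about (281,312). I'll make a small correction and then close.

Emit:
drive_tool([
  {"x":-0.14,"y":0.08,"z":-0.19,"ax":-0.13,"ay":0.07,"az":0.09},
  {"x":-0.14,"y":0.08,"z":-0.19,"ax":-0.13,"ay":0.07,"az":0.09},
])

```text
time: 3.08
tool_pos: [0.546, 0.2703, 0.0936]
tool_rot: [0.428, 0.57, 0.425, -0.558]
contact_force: [0.5, 0.3, 0.4]
gripper_width: 0.999
```

```bash
python3 g.py .5397 .267 .084 -16
```

```text
t 3.0833 pos [545.99  270.342  93.591] yaw -15.851849791637909 q [0.337 0.127 1.774 0.001 1.225 0.614] F [0.529 0.33  0.351] w 0.998938898653873
x-axis [ 0.016  0.006 -1.   ]
shift units [ 0.379 -0.211  0.201] turn units [ 0.03  -0.116 -0.152]
```

Emit:
drive_tool([
  {"x":0,"y":0,"z":0,"ax":0,"ay":0,"az":0},
  {"x":0,"y":0,"z":0,"ax":0,"ay":0,"az":0},
  {"x":0,"y":0,"z":0,"ax":0,"ay":0,"az":0},
])

```text
time: 3.33
tool_pos: [0.5443, 0.2698, 0.0912]
tool_rot: [0.428, 0.568, 0.425, -0.56]
contact_force: [-0.7, -0.6, 0.0]
gripper_width: 1.0
```

```bash
python3 g.py .5397 .267 .084 -16
```

```text
t 3.3333 pos [544.255 269.826  91.222] yaw -15.831665404191645 q [0.338 0.128 1.776 0.    1.225 0.614] F [-0.656 -0.635  0.021] w 1.0000666765426447
x-axis [ 0.011  0.004 -1.   ]
shift units [ 0.286 -0.147  0.161] turn units [ 0.034 -0.084 -0.112]
```

Emit:
drive_tool([
  {"x":0,"y":0,"z":0,"ax":0,"ay":0,"az":0},
  {"x":0,"y":0,"z":0,"ax":0,"ay":0,"az":0},
  {"x":0,"y":0,"z":0,"ax":0,"ay":0,"az":0},
])

```text
time: 3.58
tool_pos: [0.5434, 0.2696, 0.0897]
tool_rot: [0.427, 0.567, 0.425, -0.561]
contact_force: [0.4, 1.0, 0.0]
gripper_width: 1.002
```

```bash
python3 g.py .5397 .267 .084 -16
```

```text
t 3.5833 pos [543.409 269.578  89.721] yaw -15.827796667453322 q [0.338 0.13  1.777 0.    1.225 0.614] F [0.384 1.012 0.013] w 1.0015782665824278
x-axis [ 0.009  0.004 -1.   ]
shift units [ 0.227 -0.116  0.141] turn units [ 0.035 -0.069 -0.089]
```

Emit:
drive_tool([
  {"x":0.15,"y":-0.08,"z":0.11,"ax":0,"ay":-0.04,"az":-0.06},
  {"x":0.15,"y":-0.08,"z":0.11,"ax":0,"ay":-0.04,"az":-0.06},
  {"x":0.15,"y":-0.08,"z":0.11,"ax":0,"ay":-0.04,"az":-0.06},
  {"x":0.15,"y":-0.08,"z":0.11,"ax":0,"ay":-0.04,"az":-0.06},
])

```text
time: 3.92
tool_pos: [0.5407, 0.2674, 0.0857]
tool_rot: [0.427, 0.565, 0.426, -0.563]
contact_force: [0.0, 0.5, 0.3]
gripper_width: 1.0
```

```bash
python3 g.py .5397 .267 .084 -16
```

```text
t 3.9167 pos [540.708 267.39   85.672] yaw -15.829361399098753 q [0.336 0.131 1.783 0.001 1.224 0.612] F [0.039 0.52  0.316] w 1.0004654194535516
x-axis [ 0.003  0.002 -1.   ]
shift units [ 0.067 -0.035  0.026] turn units [ 0.034 -0.027 -0.026]
```

Well placed, so I'll close.

Emit:
drive_tool([
  {"x":0,"y":0,"z":0,"ax":0,"ay":0,"az":0},
  {"x":0,"y":0,"z":0,"ax":0,"ay":0,"az":0},
  {"x":0,"y":0,"z":0,"ax":0,"ay":0,"az":0},
  {"x":0,"y":0,"z":0,"ax":0,"ay":0,"az":0},
  {"x":0,"y":0,"z":0,"ax":0,"ay":0,"az":0},
], hand=0)

```text
time: 4.33
tool_pos: [0.5409, 0.2675, 0.086]
tool_rot: [0.427, 0.565, 0.426, -0.563]
contact_force: [0.4, 0.1, 1.2]
gripper_width: 0.298
```

Emit:
drive_tool([
  {"x":0,"y":0,"z":0,"ax":0,"ay":0,"az":0},
  {"x":0,"y":0,"z":0,"ax":0,"ay":0,"az":0},
  {"x":0,"y":0,"z":0,"ax":0,"ay":0,"az":0},
  {"x":0,"y":0,"z":0,"ax":0,"ay":0,"az":0},
])

```text
time: 4.67
tool_pos: [0.5408, 0.2676, 0.0861]
tool_rot: [0.427, 0.565, 0.426, -0.563]
contact_force: [-1.2, -0.0, 1.6]
gripper_width: 0.238
```

```bash
python3 g.py .5397 .267 .084 -16
```

```text
t 4.6667 pos [540.818 267.583  86.14 ] yaw -15.826817906417654 q [0.336 0.131 1.783 0.001 1.224 0.612] F [-1.235 -0.02   1.643] w 0.23751254614082154
x-axis [ 0.003  0.002 -1.   ]
shift units [ 0.085 -0.037  0.035] turn units [ 0.035 -0.031 -0.028]
```

Grip is at 0.2375 × 85 ≈ 20 mm, which fits the slim grip. With the drift seated, TCP z = 86.1 mm, so the nose is 71.1 mm below the TCP. Now lifting straight up.

Emit:
drive_tool([
  {"x":-0.4,"y":0,"z":0,"ax":0,"ay":0,"az":0},
  {"x":-1.4,"y":0,"z":0,"ax":0,"ay":0,"az":0},
  {"x":-2.8,"y":0,"z":0,"ax":0,"ay":0,"az":0},
  {"x":-4.3,"y":0,"z":0,"ax":0,"ay":0,"az":0},
  {"x":-5.8,"y":0,"z":0,"ax":0,"ay":0,"az":0},
])

```text
time: 5.08
tool_pos: [0.5397, 0.2668, 0.2319]
tool_rot: [0.426, 0.565, 0.426, -0.563]
contact_force: [0.1, 0.5, -1.2]
gripper_width: 0.244
```

Emit:
drive_tool([
  {"x":-0.3,"y":0,"z":0,"ax":0,"ay":0,"az":0},
  {"x":-0.3,"y":0,"z":0,"ax":0,"ay":0,"az":0},
])

```text
time: 5.25
tool_pos: [0.5425, 0.2678, 0.2437]
tool_rot: [0.428, 0.568, 0.425, -0.56]
contact_force: [0.5, 0.0, -2.5]
gripper_width: 0.245
```

```bash
python3 g.py .523 -.2115 .237 -12
python3 - <<'E'
from h import *
f=cams.grab_frame("scene");cv2.imwrite("pics/s1.png",f["img"])
E
```

```text
t 5.25 pos [542.487 267.841 243.67 ] yaw -15.83001531576287 q [ 0.336 -0.01   1.655  0.     1.483  0.612] F [ 0.462  0.026 -2.454] w 0.2452011478569696
x-axis [ 0.012  0.004 -1.   ]
shift units [ 0.172  4.477 18.661] turn units [-0.766 -0.082 -0.118]
```

View pics/s1.png

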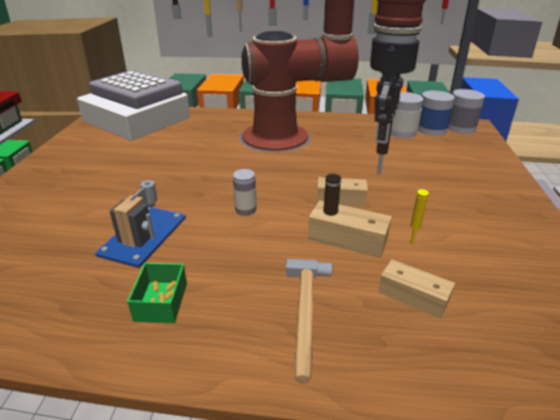

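The drift is held upright, nose at scene (380,172), with about 2 N of weight showing. Now moving across to the hinge, above everything.

Emit:
drive_tool([
  {"x":0,"y":0.36,"z":1.5,"ax":0,"ay":0,"az":0},
  {"x":0,"y":0.72,"z":3,"ax":0,"ay":0,"az":0},
  {"x":0,"y":1.08,"z":4.5,"ax":0,"ay":0,"az":0},
  {"x":0,"y":1.44,"z":6,"ax":0,"ay":0,"az":0},
  {"x":0,"y":1.8,"z":7.5,"ax":0,"ay":0,"az":0},
])

```text
time: 5.72
tool_pos: [0.5304, 0.073, 0.2342]
tool_rot: [-0.426, -0.564, -0.428, 0.564]
contact_force: [1.2, -0.2, -1.9]
gripper_width: 0.238
```

Emit:
drive_tool([
  {"x":0,"y":0.36,"z":1.5,"ax":0,"ay":0,"az":0},
  {"x":0,"y":0.72,"z":3,"ax":0,"ay":0,"az":0},
  {"x":0,"y":1.08,"z":4.5,"ax":0,"ay":0,"az":0},
  {"x":0,"y":1.44,"z":6,"ax":0,"ay":0,"az":0},
  {"x":0,"y":1.8,"z":7.5,"ax":0,"ay":0,"az":0},
])

```text
time: 6.13
tool_pos: [0.5226, -0.1194, 0.2339]
tool_rot: [0.425, 0.564, 0.428, -0.564]
contact_force: [1.0, 0.8, -1.4]
gripper_width: 0.242
```

Emit:
drive_tool([
  {"x":0,"y":0.3,"z":1.3,"ax":0,"ay":0,"az":0},
  {"x":0,"y":0.6,"z":2.4,"ax":0,"ay":0,"az":0},
  {"x":0,"y":0.8,"z":3.2,"ax":0,"ay":0,"az":0},
  {"x":0,"y":0.87,"z":3.66,"ax":0,"ay":0,"az":0},
  {"x":0,"y":0.87,"z":3.66,"ax":0,"ay":0,"az":0},
])

```text
time: 6.55
tool_pos: [0.5191, -0.2134, 0.2344]
tool_rot: [0.424, 0.565, 0.427, -0.564]
contact_force: [-0.9, 0.2, -1.8]
gripper_width: 0.243
```

```bash
python3 g.py .523 -.2115 .200 -16
```

```text
t 6.55 pos [ 519.106 -213.384  234.39 ] yaw -15.992189790585387 q [-0.524 -0.099  1.757  0.003  1.487 -0.245] F [-0.862  0.211 -1.801] w 0.24327140261929145
x-axis [-0.001  0.004 -1.   ]
shift units [ 1.376  0.132 -0.111] turn units [ 0.002 -0.037  0.027]
```

Emit:
drive_tool([
  {"x":0.4,"y":0.05,"z":-0.04,"ax":0,"ay":0,"az":0},
  {"x":1.0,"y":0.1,"z":-0.1,"ax":0,"ay":0,"az":0},
  {"x":1.4,"y":0.13,"z":-0.11,"ax":0,"ay":0,"az":0},
  {"x":1.5,"y":0.13,"z":-0.11,"ax":0,"ay":0,"az":0},
  {"x":1.5,"y":0.13,"z":-0.11,"ax":0,"ay":0,"az":0},
])

```text
time: 6.97
tool_pos: [0.5239, -0.2086, 0.1978]
tool_rot: [0.426, 0.565, 0.428, -0.563]
contact_force: [0.2, 0.1, -0.9]
gripper_width: 0.248
```

Emit:
drive_tool([
  {"x":0,"y":0,"z":0,"ax":0,"ay":0,"az":0},
  {"x":0,"y":0,"z":0,"ax":0,"ay":0,"az":0},
  {"x":0,"y":0,"z":0,"ax":0,"ay":0,"az":0},
  {"x":0,"y":0,"z":0,"ax":0,"ay":0,"az":0},
])

```text
time: 7.3
tool_pos: [0.5251, -0.2104, 0.201]
tool_rot: [0.427, 0.566, 0.426, -0.563]
contact_force: [0.2, -1.5, -0.9]
gripper_width: 0.24
```

```bash
python3 g.py .523 -.2115 .195 -16;  python3 - <<'E'
from h import *
f=cams.grab_frame("scene");crop(f,"s2",90,110,110,90,7);w=cams.grab_frame("wrist");cv2.imwrite("pics/w4.png",w["img"])
s,p,M=pose(); n=p+M[:,0]*.0711; print("nose",n,"proj",proj(f,n),"barrel",proj(f,(.523,-.2115,.109)), proj(w,n))
E
```

```text
t 7.3 pos [ 525.061 -210.404  201.016] yaw -15.819969999503767 q [-0.514 -0.07   1.786  0.003  1.422 -0.239] F [ 0.151 -1.459 -0.937] w 0.23987663021601838
x-axis [ 0.005  0.001 -1.   ]
shift units [ 0.24  -0.068  0.065] turn units [ 0.036 -0.026 -0.048]
nose [ 0.52519213 -0.21032983  0.12958677] proj [[145.30157387 175.15402396]] barrel [[146.80671643 182.99314084]] [[277.92970807 213.07871029]]
```

View pics/s2.png

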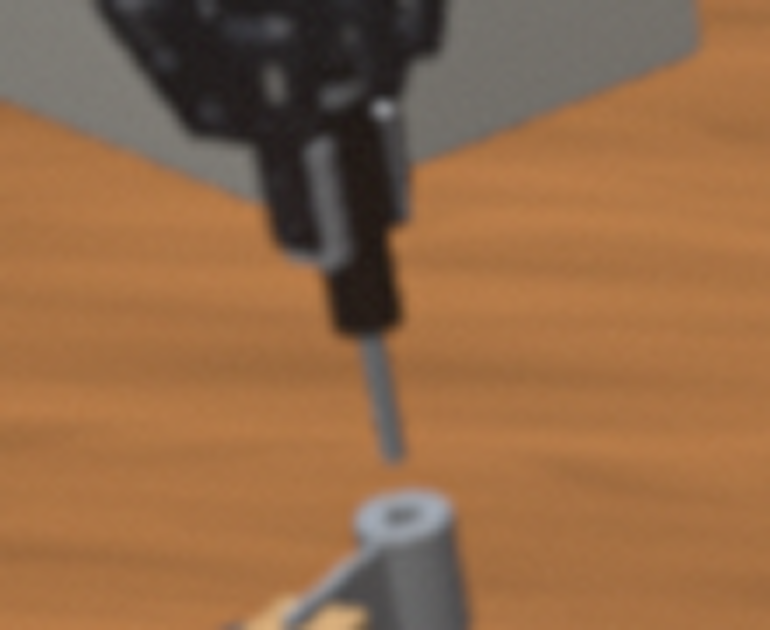

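View pics/w4.png

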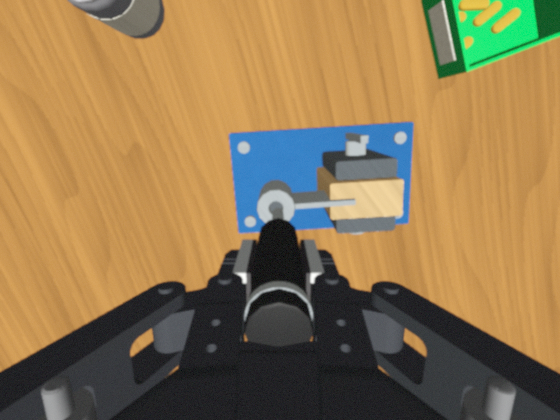

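Run:
```python
from h import *
np.set_printoptions(precision=4,suppress=True)
f=cams.grab_frame("scene");w=cams.grab_frame("wrist")
s,p,M=pose(); n=p+M[:,0]*.0711; print("nose",n,proj(f,n),proj(w,n))
crop(w,"w5",235,170,90,70,8);crop(f,"s3",125,150,45,45,14)
```

```text
nose [ 0.525  -0.2103  0.1293] [[145.3849 175.2444]] [[277.9528 213.0536]]
```

View pics/w5.png

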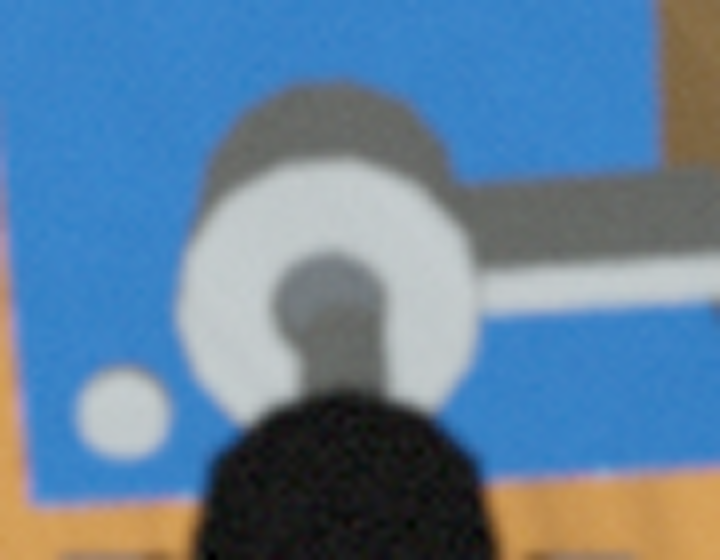

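View pics/s3.png

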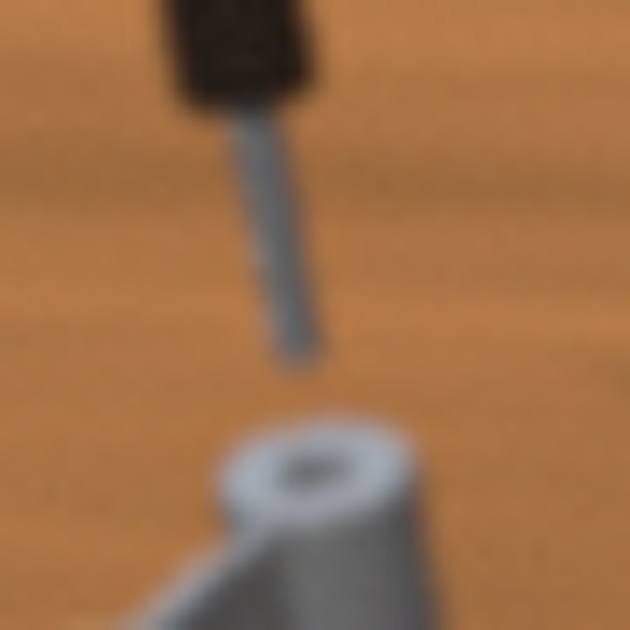

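Wrist crop: bore centre at about (275.7,207.7), nose tip centre at (277.6,212.5). Scene crop: nose at (145.75,174.4), bore at (147.1,183.2). I'll compute the bore relative to the nose in each view.

```bash
python3 - <<'E'
from h import *
np.set_printoptions(precision=4,suppress=True)
f=cams.grab_frame("scene");w=cams.grab_frame("wrist")
s,p,M=pose(); n=p+M[:,0]*.0711
for fr,no,bo in [(f,(145.75,174.4),(147.1,183.2)),(w,(277.6,212.5),(275.7,207.7))]:
    o=proj(fr,n)[0]-np.array(no); print("off px",o,"bore raw",atz(fr,*bo,.109),"corr",atz(fr,*(np.array(bo)+o),.109))
print(n)
E
python3 g.py .523 -.2115 .18 -16
```

```text
off px [-0.3085  0.9082] bore raw [ 0.5238 -0.2105  0.109 ] corr [ 0.5276 -0.2097  0.109 ]
off px [0.3908 0.5752] bore raw [ 0.5228 -0.2114  0.109 ] corr [ 0.523  -0.2119  0.109 ]
[ 0.5249 -0.2102  0.1291]
t 7.6 pos [ 524.676 -210.335  200.168] yaw -15.831392050849114 q [-0.514 -0.07   1.787  0.003  1.422 -0.239] F [-0.781  0.376 -1.838] w 0.239909619432506
x-axis [ 0.003  0.002 -1.   ]
shift units [ 0.806 -0.054  0.065] turn units [ 0.034 -0.029 -0.032]
```

Emit:
drive_tool([
  {"x":0.1,"y":-0.05,"z":0.06,"ax":0,"ay":-0.02,"az":-0.02},
  {"x":0.2,"y":-0.05,"z":0.06,"ax":0,"ay":-0.02,"az":-0.02},
  {"x":0.3,"y":-0.05,"z":0.06,"ax":0,"ay":-0.02,"az":-0.02},
  {"x":0.4,"y":-0.05,"z":0.06,"ax":0,"ay":-0.02,"az":-0.02},
  {"x":0.46,"y":-0.05,"z":0.06,"ax":0,"ay":-0.02,"az":-0.02},
])

```text
time: 8.02
tool_pos: [0.5229, -0.2112, 0.1879]
tool_rot: [0.426, 0.564, 0.427, -0.564]
contact_force: [-0.8, -0.2, -2.3]
gripper_width: 0.241
```

Emit:
drive_tool([
  {"x":0,"y":0,"z":0,"ax":0,"ay":0,"az":0},
  {"x":0,"y":0,"z":0,"ax":0,"ay":0,"az":0},
  {"x":0,"y":0,"z":0,"ax":0,"ay":0,"az":0},
  {"x":0,"y":0,"z":0,"ax":0,"ay":0,"az":0},
])

```text
time: 8.35
tool_pos: [0.5232, -0.2114, 0.1888]
tool_rot: [0.427, 0.565, 0.426, -0.564]
contact_force: [0.6, -0.0, -0.9]
gripper_width: 0.242
```

```bash
python3 g.py .523 -.2117 .183 -16
python3 - <<'E'
from h import *
f=cams.grab_frame("scene");w=cams.grab_frame("wrist")
s,p,M=pose(); n=p+M[:,0]*.0711; print("nose",n,proj(f,n),proj(w,n))
crop(w,"w6",235,170,90,70,8);crop(f,"s4",125,150,45,45,14)
E
```

```text
t 8.35 pos [ 523.224 -211.382  188.792] yaw -15.823126032461873 q [-0.516 -0.062  1.799  0.001  1.404 -0.24 ] F [ 0.562 -0.041 -0.872] w 0.24150972653304068
x-axis [ 0.001  0.    -1.   ]
shift units [ 0.232 -0.005  0.015] turn units [ 0.035 -0.009 -0.015]
nose [ 0.52328821 -0.21137224  0.11767353] [[146.12750461 179.56425081]] [[278.02409902 213.14374238]]
```

View pics/w6.png

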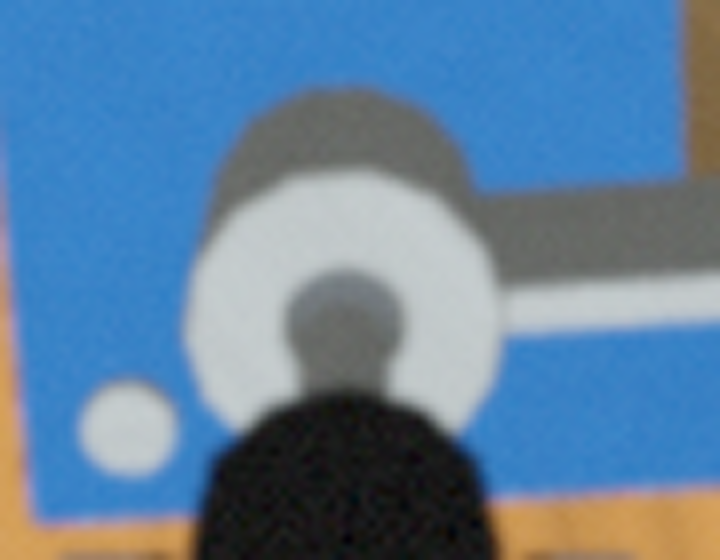

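View pics/s4.png

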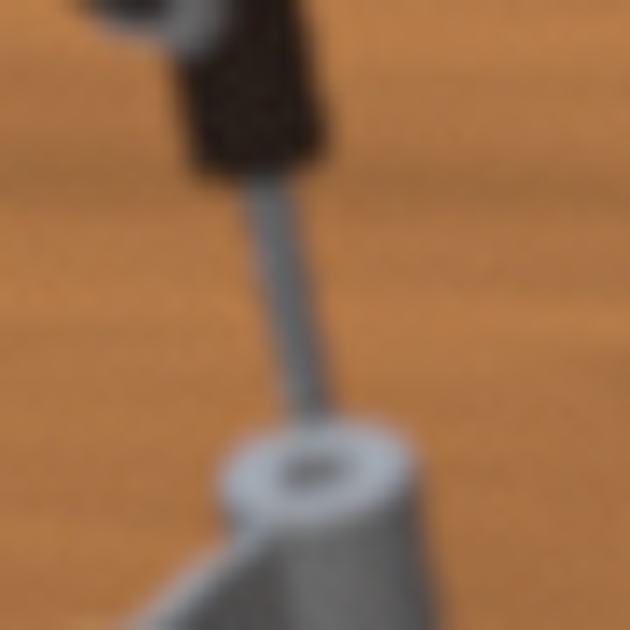

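```bash
python3 - <<'E'
from h import *
np.set_printoptions(precision=4,suppress=True)
w=cams.grab_frame("wrist")
s,p,M=pose(); n=p+M[:,0]*.0711;print(n)
for no,bo in [((277.7,212.9),(277.7,210.2)),((277.7,212.5),(277.7,210.2))]:
    o=proj(w,n)[0]-np.array(no); print(o,"bore raw",atz(w,*bo,.109),"corr",atz(w,*(np.array(bo)+o),.109))
E
python3 g.py .523 -.2117 .183 -16
```

```text
[ 0.5233 -0.2114  0.1176]
[0.3182 0.2459] bore raw [ 0.523  -0.2117  0.109 ] corr [ 0.5231 -0.2119  0.109 ]
[0.3182 0.6459] bore raw [ 0.523  -0.2117  0.109 ] corr [ 0.523  -0.2122  0.109 ]
t 8.5 pos [ 523.172 -211.401  188.731] yaw -15.826612326245916 q [-0.516 -0.062  1.799  0.001  1.404 -0.24 ] F [-0.835  0.906 -1.942] w 0.24190937570843443
x-axis [ 0.001  0.    -1.   ]
shift units [ 0.229 -0.004  0.014] turn units [ 0.035 -0.008 -0.013]
```

Emit:
drive_tool([
  {"x":0.04,"y":0,"z":0.02,"ax":0,"ay":0,"az":0},
  {"x":0.08,"y":0,"z":0.02,"ax":0,"ay":0,"az":0},
  {"x":0.12,"y":0,"z":0.02,"ax":0,"ay":0,"az":0},
  {"x":0.16,"y":0,"z":0.02,"ax":0,"ay":0,"az":0},
  {"x":0.2,"y":0,"z":0.02,"ax":0,"ay":0,"az":0},
])

```text
time: 8.92
tool_pos: [0.5229, -0.2118, 0.1833]
tool_rot: [0.426, 0.564, 0.426, -0.564]
contact_force: [0.2, -0.5, -1.7]
gripper_width: 0.246
```

Emit:
drive_tool([
  {"x":0.03,"y":0,"z":0,"ax":0,"ay":0,"az":0},
  {"x":0.06,"y":0,"z":0,"ax":0,"ay":0,"az":0},
  {"x":0.09,"y":0,"z":0,"ax":0,"ay":0,"az":0},
])

```text
time: 9.17
tool_pos: [0.523, -0.2118, 0.1812]
tool_rot: [0.426, 0.564, 0.426, -0.564]
contact_force: [0.5, -0.2, -2.2]
gripper_width: 0.243
```

```bash
python3 g.py .523 -.212 .180 -16
```

```text
t 9.1667 pos [ 522.968 -211.795  181.226] yaw -15.823863978446756 q [-0.517 -0.056  1.806  0.001  1.391 -0.241] F [ 0.544 -0.178 -2.235] w 0.24330070598232967
x-axis [ 0.001  0.001 -1.   ]
shift units [0.049 0.003 0.008] turn units [ 0.035 -0.01  -0.01 ]
```

Emit:
drive_tool([
  {"x":0.02,"y":0,"z":0,"ax":0,"ay":0,"az":0},
  {"x":0.04,"y":0,"z":0,"ax":0,"ay":0,"az":0},
  {"x":0.06,"y":0,"z":0,"ax":0,"ay":0,"az":0},
])

```text
time: 9.42
tool_pos: [0.523, -0.2118, 0.1798]
tool_rot: [0.427, 0.565, 0.426, -0.564]
contact_force: [-0.3, -1.0, -1.4]
gripper_width: 0.241
```

Emit:
drive_tool([
  {"x":0.02,"y":0,"z":0,"ax":0,"ay":0,"az":0},
  {"x":0.04,"y":0,"z":0,"ax":0,"ay":0,"az":0},
])

```text
time: 9.58
tool_pos: [0.523, -0.2118, 0.1788]
tool_rot: [0.426, 0.564, 0.426, -0.564]
contact_force: [0.3, 0.5, -2.3]
gripper_width: 0.248
```

Emit:
drive_tool([
  {"x":0.02,"y":0,"z":0,"ax":0,"ay":0,"az":0},
  {"x":0.04,"y":0,"z":0,"ax":0,"ay":0,"az":0},
  {"x":0.06,"y":0,"z":0,"ax":0,"ay":0,"az":0},
])

```text
time: 9.83
tool_pos: [0.523, -0.2118, 0.1773]
tool_rot: [0.426, 0.565, 0.426, -0.564]
contact_force: [0.3, -0.2, -1.9]
gripper_width: 0.244
```

```bash
python3 g.py .523 -.212 .180 -16
python3 - <<'E'
from h import *
w=cams.grab_frame("wrist")
crop(w,"w7",235,170,90,70,8)
E
```

```text
t 9.8333 pos [ 522.981 -211.834  177.261] yaw -15.827182627177493 q [-0.517 -0.053  1.81   0.001  1.384 -0.241] F [ 0.31  -0.221 -1.873] w 0.24386772687610384
x-axis [ 0.001  0.001 -1.   ]
shift units [-0.11   0.003  0.006] turn units [ 0.035 -0.01  -0.011]
```

View pics/w7.png

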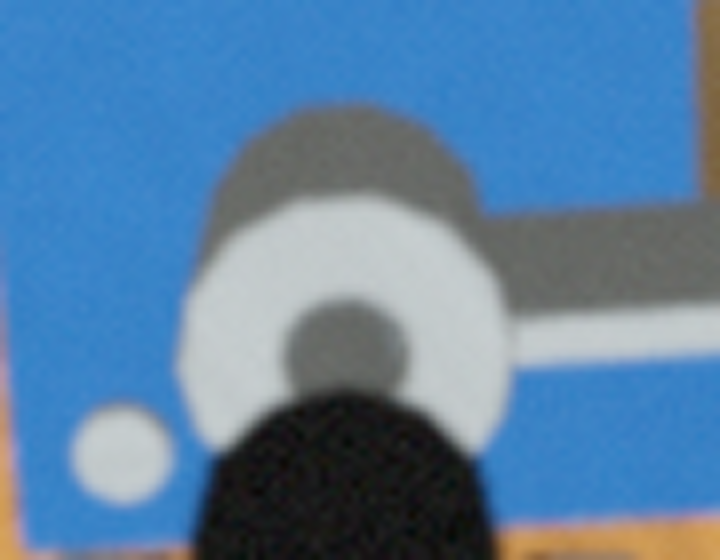

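The wrist crop shows the nose inside the bore ring, centred at crop (345,355), about 2.8 mm deep with no load. Now feeling for the pin.

Emit:
drive_tool([
  {"x":0.02,"y":0,"z":0,"ax":0,"ay":0,"az":0},
  {"x":0.04,"y":0,"z":0,"ax":0,"ay":0,"az":0},
])

```text
time: 10.05
tool_pos: [0.523, -0.2118, 0.1763]
tool_rot: [0.426, 0.564, 0.426, -0.564]
contact_force: [0.6, 0.7, -0.9]
gripper_width: 0.242
```

Emit:
drive_tool([
  {"x":0.02,"y":0,"z":0,"ax":0,"ay":0,"az":0},
  {"x":0.04,"y":0,"z":0,"ax":0,"ay":0,"az":0},
])

```text
time: 10.22
tool_pos: [0.523, -0.2118, 0.1753]
tool_rot: [0.426, 0.565, 0.426, -0.564]
contact_force: [0.1, -0.3, -1.6]
gripper_width: 0.247
```

Emit:
drive_tool([
  {"x":0.02,"y":0,"z":0,"ax":0,"ay":0,"az":0},
  {"x":0.04,"y":0,"z":0,"ax":0,"ay":0,"az":0},
])

```text
time: 10.38
tool_pos: [0.523, -0.2119, 0.1744]
tool_rot: [0.427, 0.565, 0.426, -0.564]
contact_force: [-0.5, 0.3, 1.8]
gripper_width: 0.245
```

Emit:
drive_tool([
  {"x":0.02,"y":0,"z":0,"ax":0,"ay":0,"az":0},
])

```text
time: 10.47
tool_pos: [0.5231, -0.2119, 0.1744]
tool_rot: [0.427, 0.564, 0.426, -0.564]
contact_force: [-1.2, 1.2, 1.9]
gripper_width: 0.24
```

Emit:
drive_tool([
  {"x":0.02,"y":0,"z":0,"ax":0,"ay":0,"az":0},
])

```text
time: 10.55
tool_pos: [0.5232, -0.2119, 0.1744]
tool_rot: [0.427, 0.565, 0.426, -0.564]
contact_force: [-2.7, 1.0, 5.8]
gripper_width: 0.24
```

Emit:
drive_tool([
  {"x":0.02,"y":0,"z":0,"ax":0,"ay":0,"az":0},
  {"x":0.04,"y":0,"z":0,"ax":0,"ay":0,"az":0},
])

```text
time: 10.72
tool_pos: [0.5233, -0.212, 0.1741]
tool_rot: [0.427, 0.565, 0.426, -0.564]
contact_force: [-3.2, 1.0, 7.2]
gripper_width: 0.243
```

The pin contact is at TCP z = 174.4 mm, so the pin starts at about 1.7 mm. It is starting to move at about 9 N. I'll keep pushing at roughly 6 mm/s.

Emit:
drive_tool([
  {"x":0.02,"y":0,"z":0,"ax":0,"ay":0,"az":0},
  {"x":0.04,"y":0,"z":0,"ax":0,"ay":0,"az":0},
])

```text
time: 10.88
tool_pos: [0.5233, -0.212, 0.1733]
tool_rot: [0.427, 0.565, 0.426, -0.564]
contact_force: [-3.4, 1.7, 7.2]
gripper_width: 0.24
```

Emit:
drive_tool([
  {"x":0.02,"y":0,"z":0,"ax":0,"ay":0,"az":0},
  {"x":0.04,"y":0,"z":0,"ax":0,"ay":0,"az":0},
  {"x":0.06,"y":0,"z":0,"ax":0,"ay":0,"az":0},
])

```text
time: 11.13
tool_pos: [0.5233, -0.212, 0.1718]
tool_rot: [0.427, 0.565, 0.426, -0.564]
contact_force: [-3.1, 3.0, 8.0]
gripper_width: 0.237
```

```bash
python3 g.py .523 -.212 .150 -16
```

```text
t 11.1333 pos [ 523.298 -212.023  171.81 ] yaw -15.822550799018492 q [-0.517 -0.048  1.815  0.001  1.373 -0.241] F [-3.069  2.968  8.048] w 0.23721616653172106
x-axis [ 0.002 -0.    -1.   ]
shift units [ 0.872 -0.013  0.003] turn units [ 0.035 -0.005 -0.02 ]
```

Emit:
drive_tool([
  {"x":0.02,"y":-0.01,"z":0,"ax":0,"ay":0,"az":0},
  {"x":0.04,"y":-0.02,"z":-0.01,"ax":0,"ay":0,"az":0},
  {"x":0.06,"y":-0.02,"z":-0.01,"ax":0,"ay":0,"az":0},
])

```text
time: 11.38
tool_pos: [0.5232, -0.2119, 0.1705]
tool_rot: [0.427, 0.565, 0.426, -0.563]
contact_force: [-3.6, 1.2, 7.6]
gripper_width: 0.24
```

Emit:
drive_tool([
  {"x":0.02,"y":0,"z":0,"ax":0,"ay":0,"az":0},
  {"x":0.04,"y":0,"z":0,"ax":0,"ay":0,"az":0},
  {"x":0.06,"y":0,"z":0,"ax":0,"ay":0,"az":0},
  {"x":0.08,"y":0,"z":0,"ax":0,"ay":0,"az":0},
])

```text
time: 11.72
tool_pos: [0.5232, -0.2119, 0.1686]
tool_rot: [0.427, 0.565, 0.426, -0.563]
contact_force: [-2.6, 0.1, 7.4]
gripper_width: 0.238
```

```bash
python3 g.py .523 -.212 .150 -16
python3 - <<'E'
from h import *
w=cams.grab_frame("scene")
crop(w,"s5",100,130,80,80,7.4)
E
```

```text
t 11.7167 pos [ 523.198 -211.878  168.556] yaw -15.822903458393071 q [-0.517 -0.046  1.818  0.001  1.366 -0.241] F [-2.642  0.143  7.44 ] w 0.23775276896799086
x-axis [ 0.003 -0.001 -1.   ]
shift units [ 0.742 -0.008  0.007] turn units [ 0.035 -0.    -0.033]
```

View pics/s5.png

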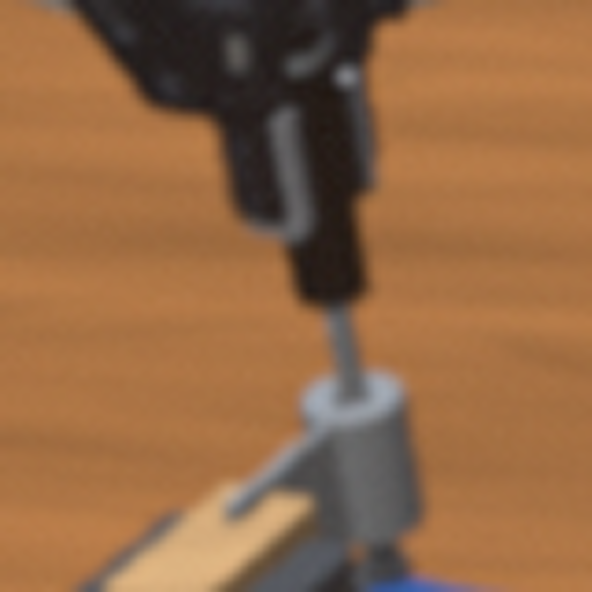

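Emit:
drive_tool([
  {"x":0.024,"y":0,"z":0,"ax":0,"ay":0,"az":0},
  {"x":0.048,"y":-0.01,"z":0,"ax":0,"ay":0,"az":0},
  {"x":0.072,"y":-0.02,"z":0,"ax":0,"ay":0,"az":0},
  {"x":0.096,"y":-0.02,"z":0,"ax":0,"ay":0,"az":0},
  {"x":0.12,"y":-0.02,"z":0,"ax":0,"ay":0,"az":0},
])

```text
time: 12.18
tool_pos: [0.5231, -0.2119, 0.1658]
tool_rot: [0.428, 0.565, 0.425, -0.563]
contact_force: [-2.6, 0.9, 7.2]
gripper_width: 0.244
```

Emit:
drive_tool([
  {"x":0.024,"y":0,"z":0,"ax":0,"ay":0,"az":0},
  {"x":0.048,"y":0,"z":0,"ax":0,"ay":0,"az":0},
  {"x":0.072,"y":0,"z":0,"ax":0,"ay":0,"az":0},
  {"x":0.096,"y":0,"z":0,"ax":0,"ay":0,"az":0},
  {"x":0.12,"y":0,"z":0,"ax":0,"ay":0,"az":0},
])

```text
time: 12.6
tool_pos: [0.5231, -0.2119, 0.1628]
tool_rot: [0.428, 0.565, 0.425, -0.563]
contact_force: [-2.0, 0.7, 8.0]
gripper_width: 0.241
```

Emit:
drive_tool([
  {"x":0.024,"y":0,"z":0,"ax":0,"ay":0,"az":0},
  {"x":0.048,"y":0,"z":0,"ax":0,"ay":0,"az":0},
  {"x":0.072,"y":0,"z":0,"ax":0,"ay":0,"az":0},
  {"x":0.096,"y":0,"z":0,"ax":0,"ay":0,"az":0},
  {"x":0.12,"y":0,"z":0,"ax":0,"ay":0,"az":0},
])

```text
time: 13.02
tool_pos: [0.5231, -0.2119, 0.1597]
tool_rot: [0.427, 0.565, 0.425, -0.563]
contact_force: [-2.2, 0.4, 7.5]
gripper_width: 0.24
```

```bash
python3 g.py .523 -.212 .150 -16
```

```text
t 13.0167 pos [ 523.063 -211.859  159.719] yaw -15.824339586803179 q [-0.517 -0.039  1.827  0.001  1.35  -0.241] F [-2.191  0.434  7.538] w 0.24039152621387164
x-axis [ 0.004 -0.001 -1.   ]
shift units [ 0.389 -0.002  0.006] turn units [ 0.035 -0.001 -0.043]
```

Steady. About 9.7 mm remain.

Emit:
drive_tool([
  {"x":0.024,"y":0,"z":0,"ax":0,"ay":0,"az":0},
  {"x":0.048,"y":0,"z":0,"ax":0,"ay":0,"az":0},
  {"x":0.072,"y":0,"z":0,"ax":0,"ay":0,"az":0},
  {"x":0.096,"y":0,"z":0,"ax":0,"ay":0,"az":0},
  {"x":0.12,"y":0,"z":0,"ax":0,"ay":0,"az":0},
])

```text
time: 13.43
tool_pos: [0.5231, -0.2119, 0.1567]
tool_rot: [0.427, 0.565, 0.425, -0.563]
contact_force: [-2.1, 1.2, 7.1]
gripper_width: 0.241
```

Emit:
drive_tool([
  {"x":0.024,"y":0,"z":0,"ax":0,"ay":0,"az":0},
  {"x":0.048,"y":0,"z":0,"ax":0,"ay":0,"az":0},
  {"x":0.072,"y":0,"z":0,"ax":0,"ay":0,"az":0},
  {"x":0.096,"y":0,"z":0,"ax":0,"ay":0,"az":0},
  {"x":0.12,"y":0,"z":0,"ax":0,"ay":0,"az":0},
])

```text
time: 13.85
tool_pos: [0.5231, -0.2119, 0.1537]
tool_rot: [0.427, 0.565, 0.425, -0.563]
contact_force: [-2.0, 1.2, 7.7]
gripper_width: 0.248
```

```bash
python3 g.py .523 -.212 .150 -16
python3 - <<'E'
from h import *
w=cams.grab_frame("scene")
crop(w,"s6",100,130,80,80,7.4)
w=cams.grab_frame("wrist")
crop(w,"w8",235,170,90,70,8)
E
```

```text
t 13.85 pos [ 523.078 -211.852  153.711] yaw -15.82239160862068 q [-0.517 -0.033  1.832  0.001  1.339 -0.241] F [-2.023  1.203  7.686] w 0.2475954765215472
x-axis [ 0.004 -0.001 -1.   ]
shift units [ 0.148 -0.002  0.007] turn units [ 0.036 -0.001 -0.042]
```

View pics/s6.png

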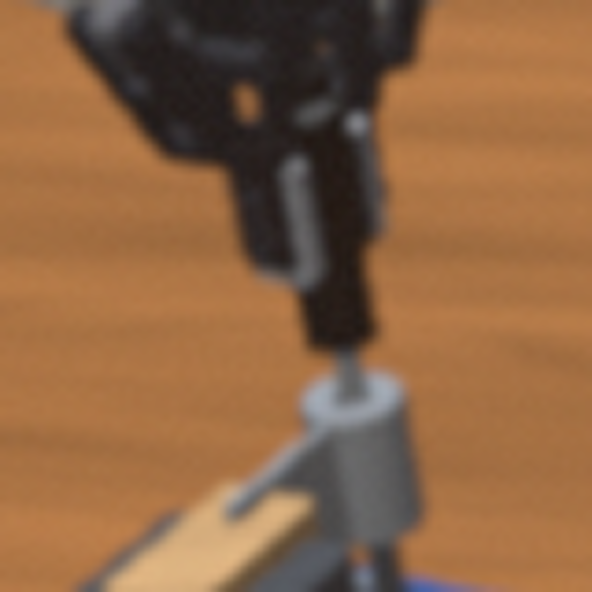

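View pics/w8.png

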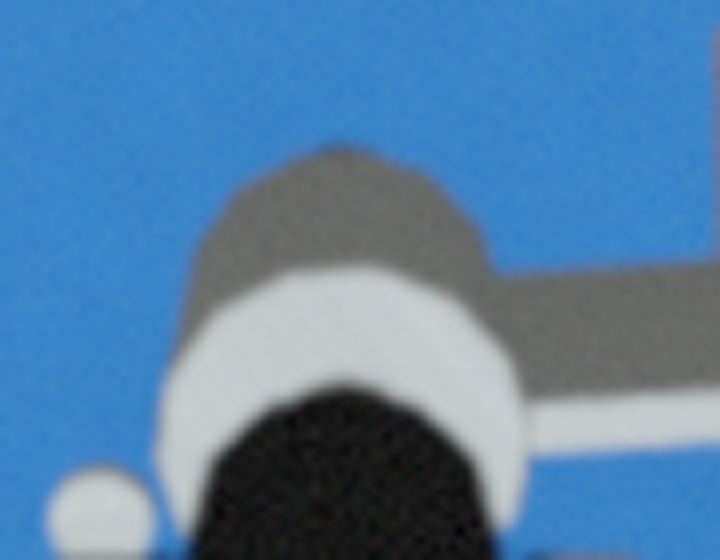

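Run:
```python
from h import *
np.set_printoptions(precision=1,suppress=True)
f=cams.grab_frame("scene")
s,p,M=pose(); n=p+M[:,0]*.0711
a=np.linspace(0,2*np.pi,60)
im=f["img"].copy()
big=cv2.resize(im[130:210,100:180],None,fx=7.4,fy=7.4,interpolation=cv2.INTER_CUBIC)
def circ(c,r,col):
    P=np.c_[c[0]+r*np.cos(a),c[1]+r*np.sin(a),np.full(60,c[2])]
    q=((proj(f,P)-[100,130]+.5)*7.4).astype(int); cv2.polylines(big,[q.reshape(-1,1,2)],True,col,1)
b=np.array([.523,-.212,.109])
circ(b,.015,(0,255,0)); circ(b-[0,0,.044],.015,(0,255,0)); circ(n+[0,0,.045],.011,(0,0,255)); circ([b[0],b[1],n[2]-.109+.105-.0],.001,(0,0,0))
# pin head underside region: pin length unknown
circ(b-[0,0,.044+.023],.008,(255,255,0))
cv2.imwrite("pics/s7.png",big)
```

```text
(no output)
```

View pics/s7.png

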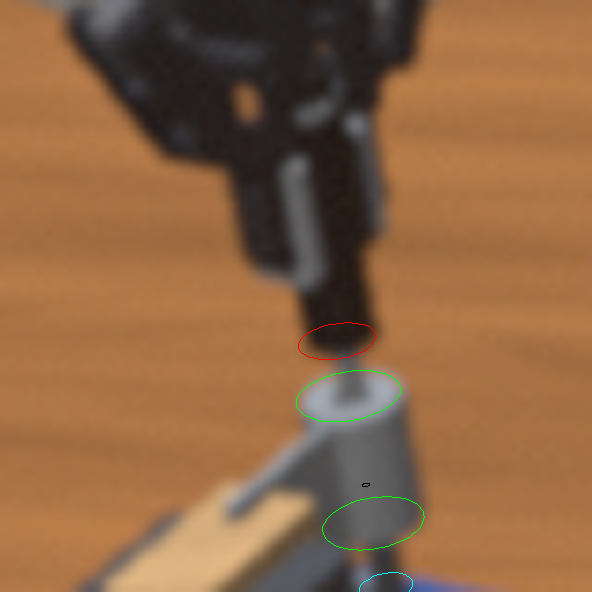

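The overlay fits, and the fingertip-to-shoulder gap is the same as earlier, so the drift hasn't slipped. The last 3.7 mm next.

Emit:
drive_tool([
  {"x":0.024,"y":0,"z":0,"ax":0,"ay":0,"az":0},
  {"x":0.048,"y":0,"z":0,"ax":0,"ay":0,"az":0},
  {"x":0.072,"y":0,"z":0,"ax":0,"ay":0,"az":0},
  {"x":0.096,"y":0,"z":0,"ax":0,"ay":0,"az":0},
  {"x":0.12,"y":0,"z":0,"ax":0,"ay":0,"az":0},
])

```text
time: 14.42
tool_pos: [0.5231, -0.2119, 0.1507]
tool_rot: [0.427, 0.565, 0.425, -0.563]
contact_force: [-1.3, 0.5, 8.0]
gripper_width: 0.244
```

Emit:
drive_tool([
  {"x":0.02,"y":0,"z":0,"ax":0,"ay":0,"az":0},
  {"x":0.03,"y":0,"z":0,"ax":0,"ay":0,"az":0},
])

```text
time: 14.58
tool_pos: [0.5231, -0.2118, 0.1498]
tool_rot: [0.427, 0.565, 0.425, -0.563]
contact_force: [-2.1, 0.7, 7.5]
gripper_width: 0.24
```

```bash
python3 g.py .523 -.212 .150 -16
```

```text
t 14.5833 pos [ 523.071 -211.84   149.818] yaw -15.824736146871684 q [-0.517 -0.029  1.835  0.001  1.333 -0.241] F [-2.112  0.731  7.525] w 0.23983942635807393
x-axis [ 0.004 -0.001 -1.   ]
shift units [-0.007 -0.001  0.007] turn units [ 0.035 -0.001 -0.042]
```

The pin has moved 174.4 − 149.8 = 24.6 mm. Retracting straight up.

Emit:
drive_tool([
  {"x":-0.1,"y":0,"z":0,"ax":0,"ay":0,"az":0},
  {"x":-0.3,"y":0,"z":0,"ax":0,"ay":0,"az":0},
  {"x":-0.5,"y":0,"z":0,"ax":0,"ay":0,"az":0},
  {"x":-0.7,"y":0,"z":0,"ax":0,"ay":0,"az":0},
  {"x":-0.9,"y":0,"z":0,"ax":0,"ay":0,"az":0},
])

```text
time: 15.0
tool_pos: [0.522, -0.2113, 0.1703]
tool_rot: [0.426, 0.565, 0.426, -0.564]
contact_force: [0.6, -0.9, -2.7]
gripper_width: 0.242
```

Emit:
drive_tool([
  {"x":-0.25,"y":0,"z":0,"ax":0,"ay":0,"az":0},
  {"x":-0.5,"y":0,"z":0,"ax":0,"ay":0,"az":0},
  {"x":-0.8,"y":0,"z":0,"ax":0,"ay":0,"az":0},
  {"x":-1.2,"y":0,"z":0,"ax":0,"ay":0,"az":0},
  {"x":-1.6,"y":0,"z":0,"ax":0,"ay":0,"az":0},
])

```text
time: 15.42
tool_pos: [0.522, -0.2112, 0.211]
tool_rot: [0.426, 0.564, 0.426, -0.564]
contact_force: [-0.9, 0.5, -1.9]
gripper_width: 0.245
```

Emit:
drive_tool([
  {"x":-0.5,"y":0,"z":0,"ax":0,"ay":0,"az":0},
  {"x":-0.9,"y":0,"z":0,"ax":0,"ay":0,"az":0},
  {"x":-1.1,"y":0,"z":0,"ax":0,"ay":0,"az":0},
])

```text
time: 15.67
tool_pos: [0.5228, -0.2118, 0.2404]
tool_rot: [0.428, 0.565, 0.425, -0.563]
contact_force: [-0.0, 0.3, -2.0]
gripper_width: 0.24
```

```bash
python3 g.py .5408 .2676 .242 -15.83
python3 - <<'E'
from h import *
f=cams.grab_frame("scene")
crop(f,"s8",90,90,110,110,5.4)
E
```

```text
t 15.6667 pos [ 522.803 -211.766  240.423] yaw -15.822961713584553 q [-0.517 -0.1    1.748  0.001  1.49  -0.241] F [-0.033  0.288 -2.014] w 0.2403431682961759
x-axis [ 0.004 -0.001 -1.   ]
shift units [ -0.082  -4.535 -18.644] turn units [ 0.001 -0.    -0.049]
```

View pics/s8.png

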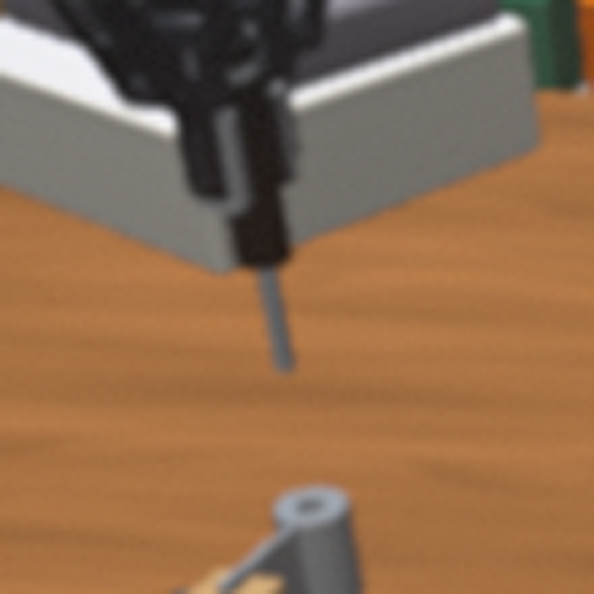

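The drift is clear of the hinge and hangs unchanged in the grip, nose at crop (285,370). Carrying it back.

Emit:
drive_tool([
  {"x":-0.08,"y":-0.36,"z":-1.5,"ax":0,"ay":0,"az":0},
  {"x":-0.08,"y":-0.72,"z":-3,"ax":0,"ay":0,"az":0},
  {"x":-0.08,"y":-1.09,"z":-4.5,"ax":0,"ay":0,"az":0},
  {"x":-0.08,"y":-1.45,"z":-6,"ax":0,"ay":0,"az":0},
  {"x":-0.08,"y":-1.82,"z":-7.5,"ax":0,"ay":0,"az":0},
])

```text
time: 16.13
tool_pos: [0.5289, -0.0169, 0.2395]
tool_rot: [0.426, 0.565, 0.426, -0.564]
contact_force: [0.7, -0.5, -0.9]
gripper_width: 0.24
```

Emit:
drive_tool([
  {"x":0,"y":-0.36,"z":-1.5,"ax":0,"ay":0,"az":0},
  {"x":0,"y":-0.72,"z":-3,"ax":0,"ay":0,"az":0},
  {"x":0,"y":-1.09,"z":-4.5,"ax":0,"ay":0,"az":0},
  {"x":0,"y":-1.45,"z":-6,"ax":0,"ay":0,"az":0},
  {"x":0,"y":-1.82,"z":-7.5,"ax":0,"ay":0,"az":0},
])

```text
time: 16.55
tool_pos: [0.5362, 0.1762, 0.2396]
tool_rot: [0.426, 0.564, 0.426, -0.564]
contact_force: [0.9, 0.0, -1.6]
gripper_width: 0.241
```

Emit:
drive_tool([
  {"x":0,"y":-0.31,"z":-1.3,"ax":0,"ay":0,"az":0},
  {"x":0,"y":-0.6,"z":-2.4,"ax":0,"ay":0,"az":0},
  {"x":0,"y":-0.8,"z":-3.2,"ax":0,"ay":0,"az":0},
  {"x":0,"y":-0.89,"z":-3.64,"ax":0,"ay":0,"az":0},
  {"x":0,"y":-0.89,"z":-3.64,"ax":0,"ay":0,"az":0},
])

```text
time: 16.97
tool_pos: [0.5397, 0.2696, 0.2393]
tool_rot: [0.427, 0.564, 0.427, -0.563]
contact_force: [-0.1, 0.4, -1.1]
gripper_width: 0.241
```

Emit:
drive_tool([
  {"x":0,"y":0,"z":0,"ax":0,"ay":0,"az":0},
  {"x":0,"y":0,"z":0,"ax":0,"ay":0,"az":0},
  {"x":0,"y":0,"z":0,"ax":0,"ay":0,"az":0},
])

```text
time: 17.22
tool_pos: [0.5403, 0.2666, 0.2398]
tool_rot: [0.426, 0.565, 0.426, -0.564]
contact_force: [-0.1, 0.6, -2.3]
gripper_width: 0.245
```

```bash
python3 g.py .5408 .2676 .145 -15.83
```

```text
t 17.2167 pos [540.312 266.597 239.793] yaw -15.918516871187952 q [ 0.335 -0.006  1.658 -0.     1.488  0.613] F [-0.093  0.603 -2.261] w 0.24471551389734464
x-axis [ 0.001  0.    -1.   ]
shift units [ 3.792  0.004 -0.043] turn units [-0.018 -0.004 -0.01 ]
```

Emit:
drive_tool([
  {"x":0.6,"y":0,"z":-0.04,"ax":0,"ay":0,"az":0},
  {"x":1.5,"y":0,"z":-0.04,"ax":0,"ay":0,"az":0},
  {"x":2.4,"y":0,"z":-0.04,"ax":0,"ay":0,"az":0},
  {"x":3.1,"y":0,"z":-0.04,"ax":0,"ay":0,"az":0},
  {"x":3.5,"y":0,"z":-0.04,"ax":0,"ay":0,"az":0},
])

```text
time: 17.63
tool_pos: [0.5394, 0.2672, 0.1495]
tool_rot: [-0.426, -0.563, -0.426, 0.565]
contact_force: [0.1, 0.4, -1.3]
gripper_width: 0.241
```

Emit:
drive_tool([
  {"x":0.1,"y":0,"z":0,"ax":0,"ay":0,"az":0},
  {"x":0.1,"y":0,"z":0,"ax":0,"ay":0,"az":0},
  {"x":0.1,"y":0,"z":0,"ax":0,"ay":0,"az":0},
  {"x":0.1,"y":0,"z":0,"ax":0,"ay":0,"az":0},
  {"x":0.1,"y":0,"z":0,"ax":0,"ay":0,"az":0},
])

```text
time: 18.05
tool_pos: [0.5415, 0.2692, 0.1517]
tool_rot: [0.427, 0.565, 0.426, -0.563]
contact_force: [0.8, -0.1, -1.8]
gripper_width: 0.245
```

```bash
python3 g.py .5408 .2676 .145 -15.83
python3 - <<'E'
from h import *
f=cams.grab_frame("wrist")
crop(f,"w9",215,120,130,130,5)
s,p,M=pose(); n=p+M[:,0]*.0711; print(n,proj(f,n),proj(f,(.5408,.2676,.06)),proj(f,(.5398,.2667,.06)))
E
```

```text
t 18.05 pos [541.461 269.166 151.651] yaw -15.832130989147158 q [0.338 0.063 1.738 0.    1.336 0.615] F [ 0.836 -0.062 -1.818] w 0.24459397430322852
x-axis [ 0.004  0.001 -1.   ]
shift units [ 0.266 -0.009  0.068] turn units [-0.    -0.028 -0.038]
[0.54151573 0.26923834 0.08025505] [[277.79048233 213.14833238]] [[277.39325655 207.75291589]] [[276.4667598  209.17557457]]
```

View pics/w9.png

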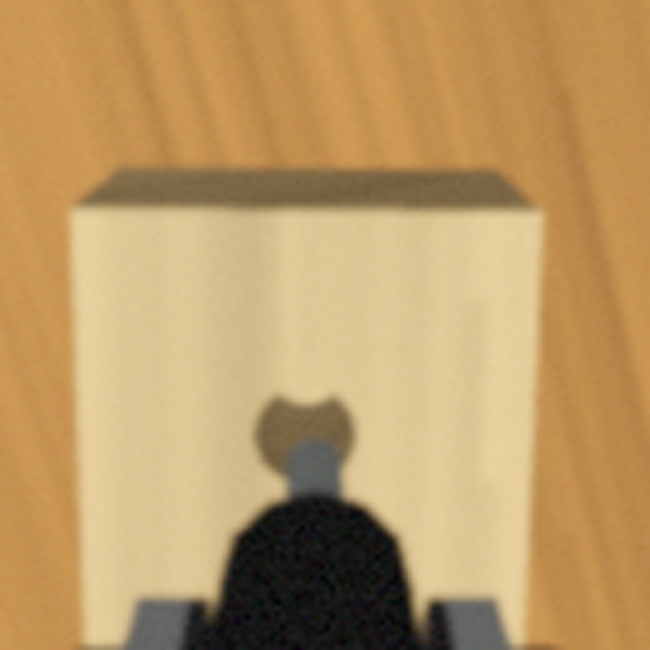

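Run:
```python
from h import *
np.set_printoptions(precision=4,suppress=True)
f=cams.grab_frame("wrist")
s,p,M=pose(); n=p+M[:,0]*.0711; o=proj(f,n)[0]-np.array([277.45,212.6]); print(o,n)
h=atz(f,*(np.array([275.4,207.])+o),.06);print("hole",h,"delta tool units",M.T@(h-n)/.025)
```

```text
[0.3054 0.5351] [0.5413 0.2692 0.0799]
hole [0.5394 0.2682 0.06  ] delta tool units [ 0.797  -0.0629  0.0622]
```

The hole is at about (0.5395, 0.268). Shifting about 1.5 mm towards its centre while lowering.

Emit:
drive_tool([
  {"x":0.1,"y":-0.05,"z":0.05,"ax":0,"ay":0,"az":0},
  {"x":0.25,"y":-0.05,"z":0.06,"ax":0,"ay":0,"az":0},
  {"x":0.4,"y":-0.05,"z":0.06,"ax":0,"ay":0,"az":0},
  {"x":0.55,"y":-0.05,"z":0.06,"ax":0,"ay":0,"az":0},
  {"x":0.65,"y":-0.05,"z":0.06,"ax":0,"ay":0,"az":0},
])

```text
time: 18.57
tool_pos: [0.5385, 0.2677, 0.1326]
tool_rot: [-0.426, -0.564, -0.426, 0.564]
contact_force: [-0.6, -0.5, -1.4]
gripper_width: 0.241
```

```bash
python3 g.py .5396 .2677 .0861 -15.83
python3 - <<'E'
from h import *
f=cams.grab_frame("wrist")
crop(f,"w10",215,120,130,130,5)
E
```

```text
t 18.5667 pos [538.461 267.651 132.55 ] yaw -15.825127422400499 q [0.338 0.077 1.757 0.    1.308 0.614] F [-0.552 -0.479 -1.368] w 0.2408038888033314
x-axis [-0.  0. -1.]
shift units [ 1.858  0.044 -0.014] turn units [ 0.001 -0.001  0.002]
```

View pics/w10.png

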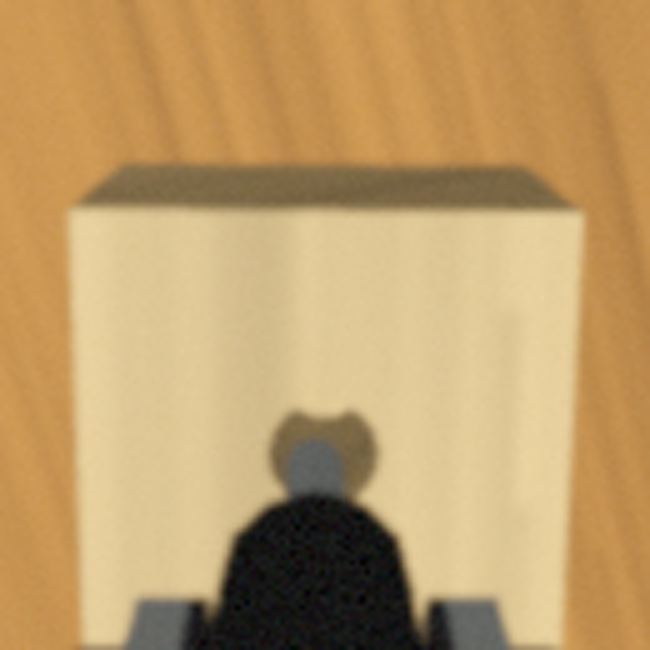

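Nose at crop (315,468) over the hole at (324,456), within clearance. Nudging by +1 mm and descending.

Emit:
drive_tool([
  {"x":0.08,"y":0.04,"z":0,"ax":0,"ay":0,"az":0},
  {"x":0.2,"y":0.04,"z":0,"ax":0,"ay":0,"az":0},
  {"x":0.35,"y":0.04,"z":0,"ax":0,"ay":0,"az":0},
  {"x":0.5,"y":0.04,"z":0,"ax":0,"ay":0,"az":0},
  {"x":0.65,"y":0.04,"z":0,"ax":0,"ay":0,"az":0},
])

```text
time: 19.03
tool_pos: [0.5399, 0.2675, 0.1169]
tool_rot: [0.426, 0.564, 0.426, -0.564]
contact_force: [-0.4, 0.4, -1.1]
gripper_width: 0.239
```

Emit:
drive_tool([
  {"x":0.15,"y":0,"z":0,"ax":0,"ay":0,"az":0},
  {"x":0.3,"y":0,"z":0,"ax":0,"ay":0,"az":0},
  {"x":0.45,"y":0,"z":0,"ax":0,"ay":0,"az":0},
  {"x":0.6,"y":0,"z":0,"ax":0,"ay":0,"az":0},
  {"x":0.7,"y":0,"z":0,"ax":0,"ay":0,"az":0},
])

```text
time: 19.45
tool_pos: [0.5397, 0.2675, 0.0992]
tool_rot: [0.426, 0.564, 0.426, -0.564]
contact_force: [-0.4, 0.5, -2.4]
gripper_width: 0.241
```

```bash
python3 g.py .5396 .2677 .0861 -15.83
```

```text
t 19.45 pos [539.695 267.481  99.2  ] yaw -15.8270761479197 q [0.337 0.115 1.776 0.    1.25  0.613] F [-0.413  0.539 -2.352] w 0.24145064713813671
x-axis [ 0.001  0.    -1.   ]
shift units [ 0.524 -0.006 -0.007] turn units [ 0.001 -0.006 -0.005]
```

Now the final 13 mm, slowing near the seat.

Emit:
drive_tool([
  {"x":0.09,"y":0,"z":0,"ax":0,"ay":0,"az":0},
  {"x":0.18,"y":0,"z":0,"ax":0,"ay":0,"az":0},
  {"x":0.26,"y":0,"z":0,"ax":0,"ay":0,"az":0},
  {"x":0.34,"y":0,"z":0,"ax":0,"ay":0,"az":0},
  {"x":0.4,"y":0,"z":0,"ax":0,"ay":0,"az":0},
])

```text
time: 19.87
tool_pos: [0.5399, 0.2676, 0.0897]
tool_rot: [0.427, 0.565, 0.426, -0.564]
contact_force: [0.6, -0.6, -1.4]
gripper_width: 0.239
```

Emit:
drive_tool([
  {"x":0.02,"y":0,"z":0,"ax":0,"ay":0,"az":0},
  {"x":0.05,"y":0,"z":0,"ax":0,"ay":0,"az":0},
  {"x":0.08,"y":0,"z":0,"ax":0,"ay":0,"az":0},
  {"x":0.1,"y":0,"z":0,"ax":0,"ay":0,"az":0},
])

```text
time: 20.2
tool_pos: [0.54, 0.2676, 0.0874]
tool_rot: [0.426, 0.565, 0.426, -0.564]
contact_force: [0.9, -0.2, -2.0]
gripper_width: 0.242
```

Emit:
drive_tool([
  {"x":0.02,"y":0,"z":0,"ax":0,"ay":0,"az":0},
  {"x":0.04,"y":0,"z":0,"ax":0,"ay":0,"az":0},
])

```text
time: 20.37
tool_pos: [0.54, 0.2676, 0.0864]
tool_rot: [0.426, 0.565, 0.426, -0.564]
contact_force: [-0.9, -0.2, -1.4]
gripper_width: 0.243
```

Emit:
drive_tool([
  {"x":0.02,"y":0,"z":0,"ax":0,"ay":0,"az":0},
  {"x":0.04,"y":0,"z":0,"ax":0,"ay":0,"az":0},
])

```text
time: 20.53
tool_pos: [0.5401, 0.2676, 0.0861]
tool_rot: [0.426, 0.564, 0.426, -0.564]
contact_force: [-2.4, -0.8, 4.9]
gripper_width: 0.245
```

Emit:
drive_tool([
  {"x":0.02,"y":0,"z":0,"ax":0,"ay":0,"az":0},
])

```text
time: 20.62
tool_pos: [0.5401, 0.2677, 0.0861]
tool_rot: [0.426, 0.564, 0.426, -0.564]
contact_force: [-5.0, -1.9, 7.5]
gripper_width: 0.239
```

It seated at the same height as before (86.1 mm), with a light shoulder contact. Easing the load and opening.

Emit:
drive_tool([
  {"x":-0.05,"y":0,"z":0,"ax":0,"ay":0,"az":0},
])

```text
time: 20.7
tool_pos: [0.5402, 0.2677, 0.0865]
tool_rot: [0.427, 0.565, 0.426, -0.563]
contact_force: [0.1, -0.0, -2.5]
gripper_width: 0.238
```

Emit:
drive_tool([
  {"x":0,"y":0,"z":0,"ax":0,"ay":0,"az":0},
  {"x":0,"y":0,"z":0,"ax":0,"ay":0,"az":0},
  {"x":0,"y":0,"z":0,"ax":0,"ay":0,"az":0},
  {"x":0,"y":0,"z":0,"ax":0,"ay":0,"az":0},
  {"x":0,"y":0,"z":0,"ax":0,"ay":0,"az":0},
], hand=1)

```text
time: 21.12
tool_pos: [0.54, 0.2676, 0.086]
tool_rot: [0.426, 0.565, 0.426, -0.564]
contact_force: [-0.2, -0.1, -0.7]
gripper_width: 0.932
```

Emit:
drive_tool([
  {"x":0,"y":0,"z":0,"ax":0,"ay":0,"az":0},
  {"x":0,"y":0,"z":0,"ax":0,"ay":0,"az":0},
  {"x":0,"y":0,"z":0,"ax":0,"ay":0,"az":0},
  {"x":0,"y":0,"z":0,"ax":0,"ay":0,"az":0},
  {"x":0,"y":0,"z":0,"ax":0,"ay":0,"az":0},
])

```text
time: 21.53
tool_pos: [0.54, 0.2676, 0.0861]
tool_rot: [0.426, 0.565, 0.426, -0.564]
contact_force: [-0.3, -1.1, 0.5]
gripper_width: 1.001
```

```bash
python3 g.py .5396 .2677 .0861 -15.83;python3 - <<'E'
from h import *
f=cams.grab_frame("wrist");cv2.imwrite("pics/w11.png",f["img"])
E
```

```text
t 21.5333 pos [539.965 267.561  86.118] yaw -15.827518337436588 q [0.337 0.13  1.783 0.    1.227 0.613] F [-0.257 -1.075  0.472] w 1.0009895370066793
x-axis [ 0.001  0.001 -1.   ]
shift units [ 0.001 -0.016 -0.001] turn units [ 0.001 -0.01  -0.011]
```

View pics/w11.png

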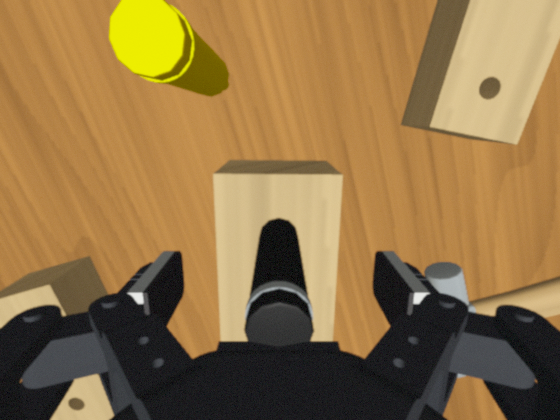

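The fingers are fully open, clear of the drift on both sides, and the drift stands upright with its top at about (280,315). Withdrawing upward.

Emit:
drive_tool([
  {"x":-0.4,"y":0,"z":0,"ax":0,"ay":0,"az":0},
  {"x":-1.4,"y":0,"z":0,"ax":0,"ay":0,"az":0},
  {"x":-2.8,"y":0,"z":0,"ax":0,"ay":0,"az":0},
  {"x":-4.3,"y":0,"z":0,"ax":0,"ay":0,"az":0},
  {"x":-5.6,"y":0,"z":0,"ax":0,"ay":0,"az":0},
])

```text
time: 22.0
tool_pos: [0.5399, 0.2676, 0.2292]
tool_rot: [0.427, 0.565, 0.426, -0.563]
contact_force: [1.3, 0.3, 0.9]
gripper_width: 0.998
```

Emit:
drive_tool([
  {"x":-1,"y":0,"z":-1.2,"ax":0,"ay":0,"az":0},
  {"x":-1.8,"y":0,"z":-2.8,"ax":0,"ay":0,"az":0},
  {"x":-2,"y":0,"z":-4,"ax":0,"ay":0,"az":0},
  {"x":-2,"y":0,"z":-4.5,"ax":0,"ay":0,"az":0},
  {"x":-2,"y":0,"z":-4.5,"ax":0,"ay":0,"az":0},
])

```text
time: 22.42
tool_pos: [0.5706, 0.378, 0.2771]
tool_rot: [0.427, 0.564, 0.427, -0.563]
contact_force: [-0.3, 0.4, -0.0]
gripper_width: 1.001
```

Run:
```python
from h import *
np.set_printoptions(precision=4,suppress=True)
t=cams.grab_frame("top");s=cams.grab_frame("scene");cv2.imwrite("pics/t9.png",t["img"]);cv2.imwrite("pics/s9.png",s["img"])
a=crop(t,"f1",155,185,105,75,7);crop(s,"f2",300,165,100,90,6);crop(s,"f3",95,170,100,95,6)
```

```text
(no output)
```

View pics/t9.png

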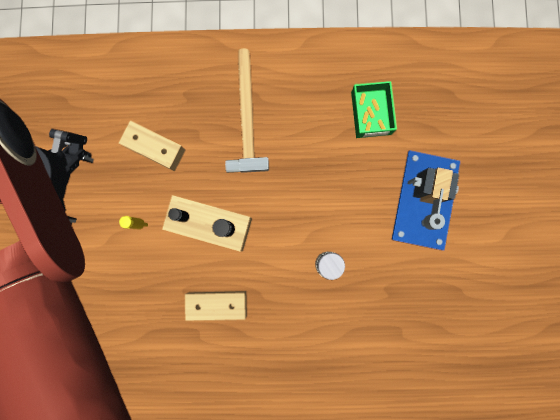

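View pics/f2.png

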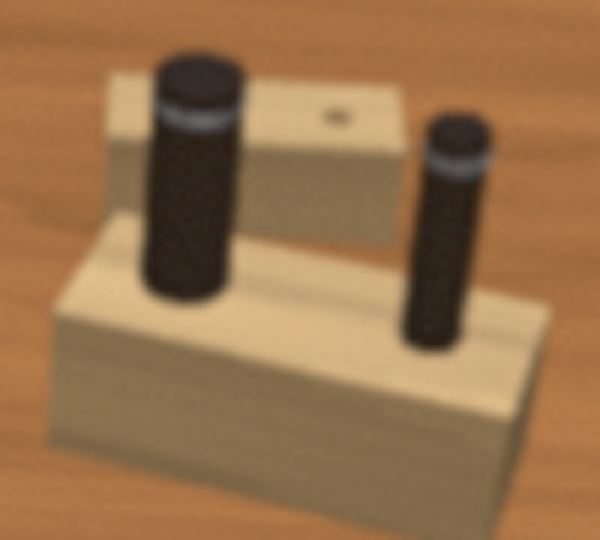

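View pics/f3.png

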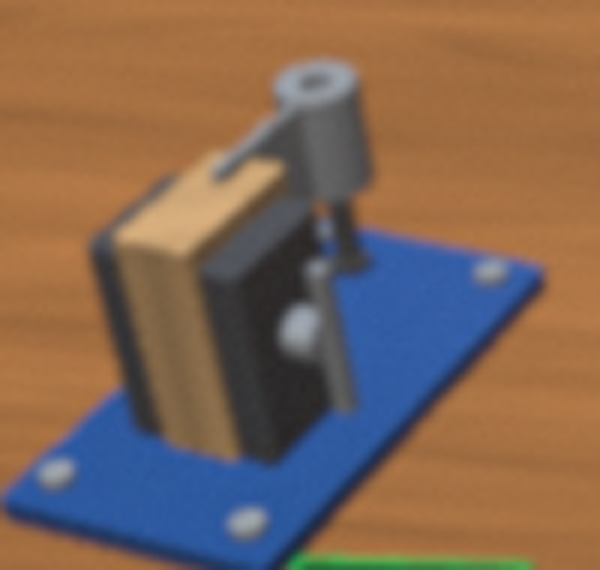

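View pics/f1.png

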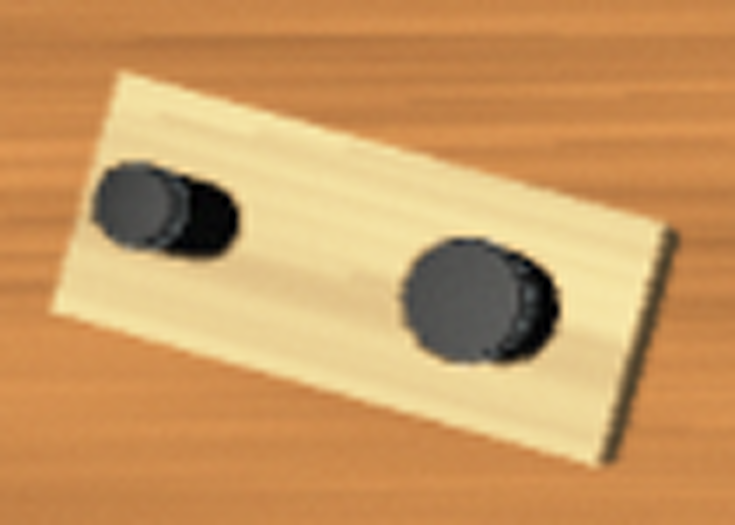

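The final pictures show:
- **Drift:** the slim drift stands upright and fully down in its hole (scene crop (432,345) at the base, as at the start).
- **Pin:** it now hangs well below the barrel, head at scene crop (350,265).
- **Other things:** the thick drift, bin, can and hammer haven't moved.

Settling the arm, then handing in.

Emit:
drive_tool([
  {"x":0,"y":0,"z":0,"ax":0,"ay":0,"az":0},
  {"x":0,"y":0,"z":0,"ax":0,"ay":0,"az":0},
  {"x":0,"y":0,"z":0,"ax":0,"ay":0,"az":0},
])

```text
time: 22.77
tool_pos: [0.5702, 0.3745, 0.2757]
tool_rot: [0.426, 0.564, 0.426, -0.564]
contact_force: [-0.3, -0.7, -0.2]
gripper_width: 1.001
```

```bash
python3 -c "
from plant import workorder
print(workorder.job_done())"
```

```text
the job is handed in; nothing more can be done
None
```

The pin is pushed about 24.6 mm down, the slim drift is back in its own hole in the largest stand, and the job is handed in at 22.8 s. No verdict was reported.

- **Push:** the nose found the bore without touching the barrel's top. It met the pin with the pin already about 1.7 mm down and pushed at about 7 mm/s, ending near 26.3 mm. The readings stayed near 10 N (force is only read between moves).
- **Drift:** it seated at the same height it was taken from (TCP 86.1 mm), with a light shoulder contact. The fingers are open, and the arm is clear of everything.
- **Last pictures:** the slim drift stands upright and the pin head hangs well below the barrel. The thick drift, bin, can and hammer are where they were.
- **Disagreements:** the scene camera, corrected to the drift's nose, put the bore about 4–5 mm from the wrist and top views, so I went by those two. Its overlay also showed the drift's shoulder up to about 4 mm higher than expected, but that offset was there before the push too, so I didn't count it as slip. The pin travel comes from arm position; the pictures confirm it only roughly (21–25 mm).

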